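Load the table grill's pans and start preheating

TASK

Get the little table grill ready to preheat: take all the pans off the piles at its sides, top one first, and slide each into a bay of its own under the hood, handle towards you, until it is fully home against the stop at the back. Move the pot brush that was left on the hood onto the round spoon rest in front, standing upright. Once all this is done, turn the knob on the hood clockwise as far as it goes; leave the other kitchen things where they are.

Things in the scene. Friction and masses are not known exactly. Their poses are not given: they have to be found in the camera images.
- pan0: grill pan: dark steel tray 80x80x14 mm, 3 mm walls. Origin: centre of its underside, z up, +x towards its leading edge. To -x a thin neck and an upright black grip block, centred 105 mm behind the origin, 36 long (x), 14 thick (y), 4 to 40 mm above the underside. 0.2 kg. Lower pan of the right (-y) pile, on the counter; always there.
- pan1: grill pan: dark steel tray 80x80x14 mm, 3 mm walls. Origin: centre of its underside, z up, +x towards its leading edge. To -x a thin neck and an upright black grip block, centred 105 mm behind the origin, 36 long (x), 14 thick (y), 4 to 40 mm above the underside. 0.2 kg. Lower pan of the left (+y) pile, on the counter; always there.
- pan2: grill pan: dark steel tray 80x80x14 mm, 3 mm walls. Origin: centre of its underside, z up, +x towards its leading edge. To -x a thin neck and an upright black grip block, centred 105 mm behind the origin, 36 long (x), 14 thick (y), 4 to 40 mm above the underside. 0.2 kg. Upper pan of the right pile, on pan0's rim, handle 69-80 deg round from it; may be absent.
- pan3: grill pan: dark steel tray 80x80x14 mm, 3 mm walls. Origin: centre of its underside, z up, +x towards its leading edge. To -x a thin neck and an upright black grip block, centred 105 mm behind the origin, 36 long (x), 14 thick (y), 4 to 40 mm above the underside. 0.2 kg. Upper pan of the left pile, on pan1's rim, handle 69-80 deg round from it; may be absent.
- bay0 (a point): bay 0 of 4 (0 is leftmost, +y; pitch 96 mm; any pan fits): where a pan's origin lies when fully home in it, on the bay floor. +x = pushing-in direction, z up. The fixed steel grill's hood front is 45 mm before this point (-x), the hidden rigid stop 40 mm beyond it.
- bay1 (a point): bay 1 of 4 (0 is leftmost, +y; pitch 96 mm; any pan fits): where a pan's origin lies when fully home in it, on the bay floor. +x = pushing-in direction, z up. Bay 88 mm wide, 26 mm high, its floor 8 mm above the counter, starting at the hood front.
- bay2 (a point): bay 2 of 4 (0 is leftmost, +y; pitch 96 mm; any pan fits): where a pan's origin lies when fully home in it, on the bay floor. +x = pushing-in direction, z up. Dividers 8 mm thick, pointed noses; dark lines on the hood top mark them. Hood top flat, 80 mm above the counter; grill 392 mm wide, 160 deep.
- bay3 (a point): bay 3 of 4 (0 is leftmost, +y; pitch 96 mm; any pan fits): where a pan's origin lies when fully home in it, on the bay floor. +x = pushing-in direction, z up. Of a pan at home only the handle shows: the grip block's centre is 60 mm before the hood front.
- knob_grip (a point): grip point of the black plastic knob on the middle of the hood's top, near the front: on the vertical turning axis, at the height to grip. Does not tell the turn.
- knob (a joint): turn of the knob, rad, 0 to 1.4 (end stop), growing clockwise seen from above; turns easily, stays where left. The knob is 40 mm across with an upright bar grip, which at 0 lies along the pushing-in direction (x of the bay points) and at value q is turned clockwise from it by q.
- jar: bystander: empty glass jar with bamboo lid, 90 mm across, 116 mm high, on the counter right of the grill. Origin: centre of underside.
- spoon_rest: blue glazed ceramic spoon rest on the counter between robot and grill: flat round disc 100 mm across, 8 mm high, with a low stub handle; heavy, does not slide. Origin: centre of the disc's underside. A brush standing on it is in the way of pans going into the middle bays.
- brush: red plastic pot brush, standing upright on its bristles on the flat hood top, left of the knob. 70 mm high: round base 60 mm across up to 39 mm, above it a round knob handle, 20 mm across at 39 mm, widest (34 mm) at 60 mm, 24 mm at its top. Origin: centre of its underside. 0.12 kg.
- spatula: bystander: spatula, 250 mm long, lying on the counter to the left of the robot. Origin: a point along its length, at the underside.
- scraper: bystander: steel scraper, blade 60 mm wide, with a black handle, 175 mm long, lying on the counter to the right of the robot. Origin: underside, where the blade meets the handle.
Mind the look-alikes: they are no part of the job. What is shaped like the pan1 but orange or red is not meant.

How it is judged:
By the outcome, as a careful person would: the job done as asked, in the order asked, and still so for the second after the job is handed in, with the robot touching nothing.
Of pan2, pan3 only 1 to 2 are there at a start; the rules pass over those that are not, and their reading is None.
At some moment in a run one of pan0, pan1 may be knocked a few centimetres aside while the robot is not near it.
It also fails if it takes over 208 s, if anything falls off the work surface, if the arm or the gripper's body presses on something with over 40 N, if the wrist force passes 120 N, or if a joint passes its speed limit or range.

ROBOT

A 7-joint arm with a two-finger parallel gripper is mounted at the origin on the work surface. World frame = base frame: x ahead of the robot, y to its left, z up, the work surface at z = 0. Lengths are in mm, angles in rad, forces in N, time in s.
With the tool pointing down it reaches from about 400 to 850 mm from the base axis. Payload 10.4 kg.
Tool frame: the origin (TCP) lies at the centre of the arm's flange, where the gripper is bolted on; the fingertips stand manip.nose_length ahead of it and the grasp point (between the pads) lies 155 mm ahead of it (manip.nose_length is the distance from the TCP to the fingertips, in mm); z points along the fingers, y is the direction in which the jaws open and shut (so a half turn about z gives the same grasp; the last joint's range is limited). The gripper opens to 85 mm and grips with 20 to 120 N. Pads are 22 mm wide; open, the fingers measure 114 mm over their backs; the gripper's body (76 mm by 85 mm) begins 54 mm behind the grasp point. The pads swing forward as they close: fully open they stand 13 mm farther back than shut.
Start: joints at [1.082, 0.332, -0.065, 1.46, 0.022, 1.35, -0.088], TCP at [280.725, -558.414, 404.738] pointing down, gripper open.
Joint ranges: [-2.6, 2.6], [-0.5, 2.12], [-1.47, 1.34], [0.16, 2.42], [-1.27, 4.41], [0.06, 2.06], [-2.6, 2.6]. Speed limits (rad/s): [2.22, 2.22, 2.79, 2.79, 3.14, 3.14, 3.14].

INTERFACE

Orientations are given as a unit quaternion [w, x, y, z].
In Python, from plant import manip gives the robot as it stands.
- The arm moves only by the shell command python3 -m handwheel 'ROWS' [OPENING]. ROWS is JSON, a list of rows, each a list of 2 entries, a list of its own where there are three numbers: the shift along the world's x, y, z in m, then the turn about the world's z in rad. In form: [[[x, y, z], turn], ...]. A call has 1 to 12 rows; each row shifts and turns the commanded pose from where the row before left it; what a row does not reach is not made up. A row lasts 1/10 s, in which the tool goes at most 50 mm and 8.59 degrees, less where a joint would pass 70% of its speed; a pose out of reach is approached as far as the arm can. A call with a gripper value outside its range is refused whole. OPENING is the opening, from 0 (shut) to 1 (fully open), set as the call begins (- or left out, the last holds). The fingers move at their own pace and stop on an object; the grip force is fixed at half the most. Time passes only in rows, so rows that do not move let the fingers close. It gives the time, the measured TCP pose, the force and the opening at its end, in the units of the state.
- manip.read_state(): the state, without advancing time (a new reading comes with each control period).
- manip.read_camera(name): name is "scene" or "side" or "wrist"; returns (picture, depth): 384x512x3 uint8, red, green, blue; 384x512 float32, mm along the optical axis (not along the pixel's ray), 0 where there is no reading.
- manip.get_calibration(name): a dict with "mtx" (3x3 intrinsics, pixels), "rvec" (rotation vector, rad) and "tvec" (3), from world to camera coordinates, as OpenCV has them. Camera axes: x right, y down, z forward; pixel columns grow to the right and rows downward; lengths in mm; the calibration is good to about 2 mm. The wrist camera is an equidistant fisheye: a pixel r from the principal point sees the ray r / f radians off the axis. A picture is of the moment at which its call begins: read the wrist's pose just before it. get_calibration takes no time and is no camera call; for the wrist camera it gives the pose at the moment of the call.
- manip.hand_in(): hands the job in, once; it reports no verdict.
The state is a dict: "time_s": time; "joint_pos": joint angles; "qvel": joint speeds; "effort": joint torques, N m; "tool_pos": TCP position; "tcp_rot": TCP orientation; "ft_force": force on the tool from outside, world axes, zero at the start; "ft_torque": the same for the moment, N m; "gripper_width": opening from 0.0 (shut) to 1.0 (fully open).
Only numpy, scipy, OpenCV 4.12 (cv2) and the standard library are available. Lean on these libraries where they do the work, as an engineer would, in place of code of your own. Each camera call takes 0.05 s, during which the arm holds its last target.

## Working session

There is one attempt and no reset: what is moved stays moved. The work goes in short steps, Python scripts to look and compute and a shell command to move; the robot and the scene stay as the last step left them, time stands still between calls to the robot, and variables do not carry over. Pictures are saved under pics/ and viewed, and the job is handed in when it is done.

```bash
ls; mkdir -p pics; cat > h.py <<'E'
import numpy as np, cv2
from plant import manip
def snap(n,fn):
    c=manip.get_calibration(n); p,d=manip.read_camera(n)
    cv2.imwrite('pics/'+fn+'.png',cv2.cvtColor(p,cv2.COLOR_RGB2BGR))
    np.savez('pics/'+fn+'.npz',p=p,d=d,m=c['mtx'],r=np.array(c['rvec'],float).ravel(),t=np.array(c['tvec'],float).ravel(),fish=(n=='wrist'))
class V:
    def __init__(s,fn):
        z=np.load('pics/'+fn+'.npz'); s.p=z['p'];s.d=z['d'];s.m=z['m'];s.R=cv2.Rodrigues(z['r'])[0];s.t=z['t'];s.fish=bool(z['fish'])
        s.C=-s.R.T@s.t
    def ray(s,u,v):
        x=(u-s.m[0,2])/s.m[0,0];y=(v-s.m[1,2])/s.m[1,1]
        if s.fish:
            r=np.hypot(x,y)+1e-12; k=np.sin(r)/r; q=np.array([x*k,y*k,np.cos(r)])
        else: q=np.array([x,y,1.])
        return s.R.T@(q/np.linalg.norm(q))
    def plane(s,u,v,z):
        r=s.ray(u,v); return s.C+r*(z-s.C[2])/r[2]
    def pt(s,u,v):
        d=s.d[int(v),int(u)]; r=s.ray(u,v); zc=(s.R@r)[2]; return s.C+r*d/zc
    def cloud(s):
        H,W=s.d.shape; u,v=np.meshgrid(np.arange(W),np.arange(H)); x=(u-s.m[0,2])/s.m[0,0];y=(v-s.m[1,2])/s.m[1,1]
        if s.fish:
            r=np.hypot(x,y)+1e-12;k=np.tan(np.minimum(r,1.5))/r;x=x*k;y=y*k
        P=np.stack([x*s.d,y*s.d,s.d],-1); return (P-s.t)@s.R
    def proj(s,P):
        q=s.R@np.asarray(P,float)+s.t
        if s.fish:
            r=np.hypot(q[0],q[1]);k=np.arctan2(r,q[2])/(r+1e-12);x,y=q[0]*k,q[1]*k
        else:x,y=q[0]/q[2],q[1]/q[2]
        return s.m[0,0]*x+s.m[0,2],s.m[1,1]*y+s.m[1,2]
def tri(v1,p1,v2,p2):
    a=v1.ray(*p1);b=v2.ray(*p2);A=np.stack([a,-b],1);k=np.linalg.lstsq(A,v2.C-v1.C,rcond=None)[0]
    P=v1.C+k[0]*a;Q=v2.C+k[1]*b;return (P+Q)/2,np.linalg.norm(P-Q)
E
python3 - <<'E'
from h import *
for n in('scene','side','wrist'):
    snap(n,n+'0'); v=V(n+'0'); print(n,v.C.round(),v.m[0,0],v.R[2].round(2))
print(manip.read_state(), manip.nose_length)
E
```

```text
pics
scene [1530. -350. 1217.] 419.6700715580707 [-0.65  0.27 -0.71]
side [-170.  848. 1021.] 455.2857720972636 [ 0.47 -0.56 -0.68]
wrist [ 353. -522.  374.] 297.3186396354542 [-0.28 -0.14 -0.95]
{'time_s': 0.15, 'joint_pos': array([ 1.08236272,  0.33273443, -0.06471539,  1.46072649,  0.02158737,
        1.3499068 , -0.08851111]), 'qvel': array([-0.00010952, -0.00210339, -0.00055313, -0.00284061,  0.00053204,
       -0.00114328, -0.00018064]), 'effort': array([ 1.02675149e-03, -6.25824809e+01,  4.94616805e-02, -3.91854894e+01,
        1.64382620e-02,  7.36800022e-03,  9.46230375e-05]), 'tool_pos': array([ 280.7055917 , -558.31475892,  404.10427505]), 'tcp_rot': array([-5.22132674e-04,  9.72995170e-01,  2.30824842e-01, -1.38524965e-04]), 'ft_force': array([0.71202474, 0.28938071, 0.09175334]), 'ft_torque': array([-0.01157098,  0.06551067,  0.00562117]), 'gripper_width': 0.9981231212202016} 173.4
```

View pics/scene0.png

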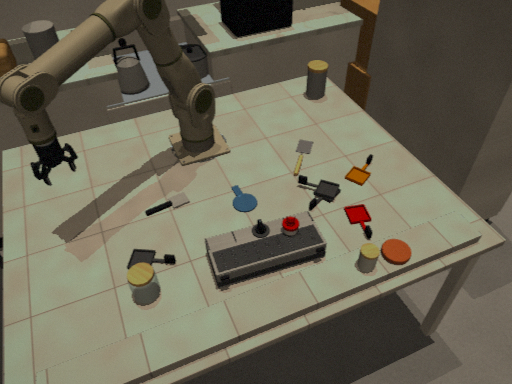

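View pics/side0.png

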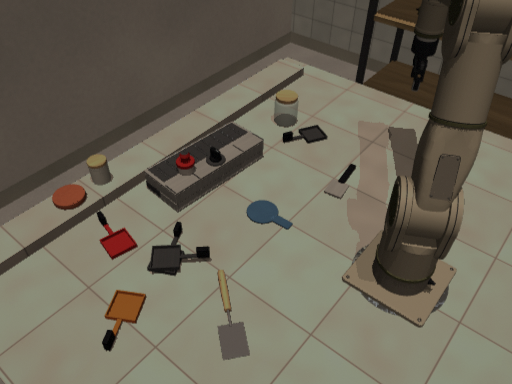

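View pics/wrist0.png

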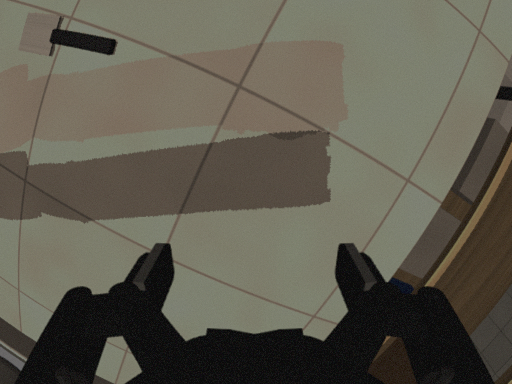

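The views show only pan0 on the right (side 313,134). On the left pan3 lies on pan1 (side 165,258). The orange and red pans are decoys, and the brush is on the hood. I'll get rough positions from depth.

```bash
python3 - <<'E'
from h import *
s=V('scene0');e=V('side0')
for n,v,L in (('scene',s,dict(brush=(291,222),knob=(262,226),rest=(245,203),pan0=(143,258),pan0grip=(169,260),pileTray=(327,189),g1=(303,180),g2=(313,204),jar=(141,270),hoodFL=(318,216),hoodFR=(208,243),BL=(325,240),BR=(214,268))),
 ('side',e,dict(brush=(185,158),knob=(215,153),rest=(262,212),pan0=(314,133),pan0grip=(288,136),pileTray=(166,259),g1=(203,252),g2=(178,230),jar=(287,98),hoodL=(180,192),hoodR=(264,144)))):
  for k,p in L.items(): print(n,k,v.pt(*p).round())
for v,n in((s,'s'),(e,'e')):
  im=cv2.cvtColor(v.p,cv2.COLOR_RGB2BGR)
  c=im[160:300,110:390] if n=='s' else im[80:280,90:340]
  cv2.imwrite(f'pics/c_{n}.png',cv2.resize(c,None,fx=2.8 if n=='s' else 3,fy=2.8 if n=='s' else 3,interpolation=cv2.INTER_CUBIC))
# top-down height map of clouds
im=np.zeros((600,800,3),np.uint8)
for v in (s,e):
  P=v.cloud().reshape(-1,3);c=v.p.reshape(-1,3)
  m=(P[:,2]>-20)&(P[:,2]<160);P=P[m];c=c[m];o=np.argsort(P[:,2]);P=P[o];c=c[o]
  U=(400-P[:,1]*.8).astype(int);W=(590-(P[:,0]-250)*.8).astype(int)
  k=(U>0)&(U<799)&(W>0)&(W<599)
  for a in(0,1):
    for b in (0,1): im[W[k]+a,U[k]+b]=c[k][:,::-1]
cv2.imwrite('pics/top.png',im)
E
```

```text
scene brush [709. 115. 137.]
scene knob [675.  22. 124.]
scene rest [450.  48.  11.]
scene pan0 [ 541. -385.    2.]
scene pan0grip [ 604. -303.   23.]
scene pileTray [522. 378.  20.]
scene g1 [452. 304.  38.]
scene g2 [585. 277.  36.]
scene jar [ 679. -398.  118.]
scene hoodFL [622. 282.   1.]
scene hoodFR [ 631. -163.   76.]
scene BL [786. 209.  78.]
scene BR [ 737. -178.   76.]
side brush [683. 129. 138.]
side knob [649.  31. 116.]
side rest [433.  57.   8.]
side pan0 [ 545. -401.    4.]
side pan0grip [ 589. -291.   31.]
side pileTray [520. 379.  15.]
side g1 [438. 312.  47.]
side g2 [557. 294.  37.]
side jar [ 670. -387.  114.]
side hoodL [638. 202.  74.]
side hoodR [ 653. -231.   -2.]
```

View pics/top.png

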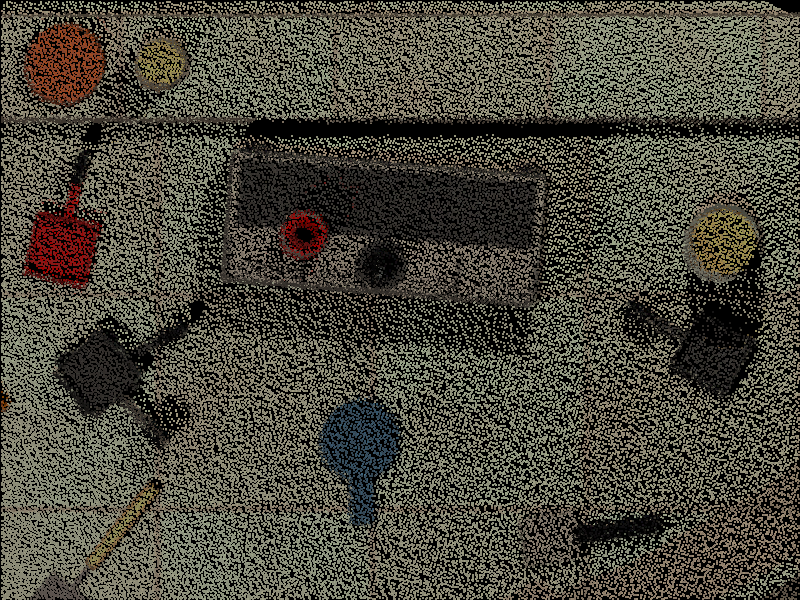

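View pics/c_s.png

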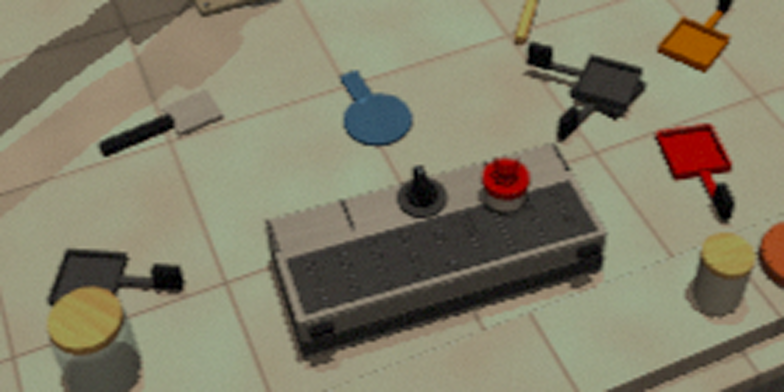

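View pics/c_e.png

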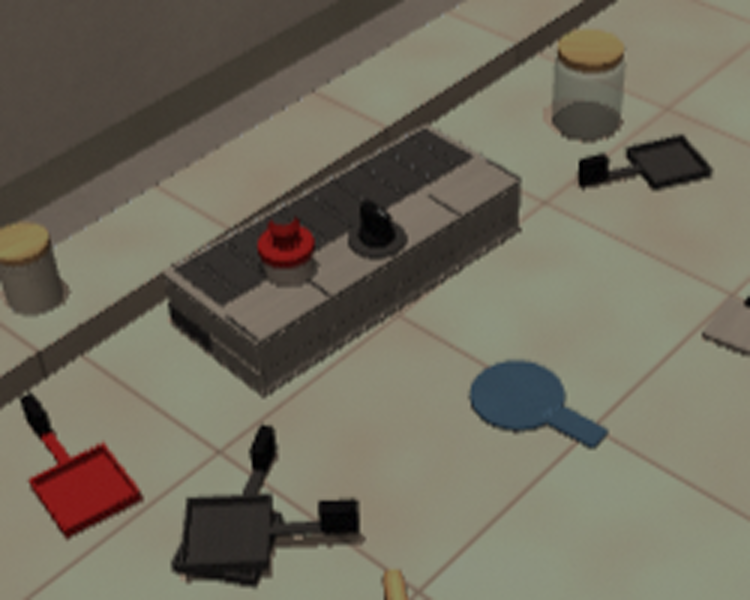

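```bash
python3 -m handwheel '[[[0.017,0.045,0],0],[[0.017,0.045,0],0],[[0.017,0.045,0],0],[[0.017,0.045,0],0],[[0.017,0.045,0],0],[[0.017,0.045,0],0],[[0.017,0.045,0],0],[[0.017,0.045,0],0],[[0.017,0.045,0],0],[[0.017,0.045,0],0],[[0.017,0.045,0],0],[[0.017,0.045,0],0]]' 1
python3 -m handwheel '[[[0,0.04,0],-0.14],[[0,0.04,0],-0.14],[[0,0.04,0],-0.14],[[0,0.0,0],0],[[0,0.0,0],0]]'
python3 - <<'E'
from h import *
snap('wrist','w1'); print(manip.read_state()['tool_pos'],manip.read_state()['tcp_rot'],manip.read_state()['joint_pos'])
E
```

```text
time_s: 1.35
tool_pos: [484.9, -16.5, 404.9]
tcp_rot: [0.0, 0.973, 0.231, 0.0]
ft_force: [1.0, -0.7, -0.5]
gripper_width: 0.997
time_s: 1.85
tool_pos: [484.7, 97.9, 404.5]
tcp_rot: [0.0, 0.999, 0.032, -0.0]
ft_force: [-0.4, -0.7, 0.4]
gripper_width: 1.005
[484.93719982  96.76070981 404.51889992] [ 2.85662305e-04  9.99518410e-01  3.10294341e-02 -1.99656749e-04] [ 0.35134197  0.09093722 -0.66974292  1.76707081  0.05892522  1.30413977
 -1.84068911]
```

View pics/w1.png

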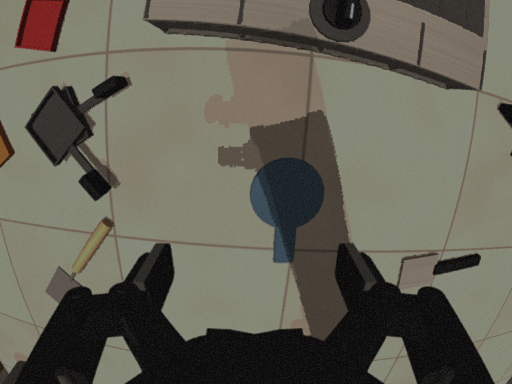

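The wrist view shows the pile on the left, with the upper pan's grip at (95,186), the lower's at (113,85), and the upper tray at (60,125). The spoon rest is at (287,192) and the knob at (341,10).

```bash
cat >> h.py <<'E'
def sel(v,x0,x1,y0,y1,z0,z1):
    P=v.cloud(); m=(v.d>0)&(P[...,0]>x0)&(P[...,0]<x1)&(P[...,1]>y0)&(P[...,1]<y1)&(P[...,2]>z0)&(P[...,2]<z1)
    return P,m
def rect(P):
    r=cv2.minAreaRect(P[:,:2].astype(np.float32)); return r
E
python3 - <<'E'
from h import *
w=V('w1');s=V('scene0');e=V('side0')
P=w.cloud()
for n,v in(('w',w),('s',s),('e',e)):
  P=v.cloud()
  k=(v.d>0)
  a,m=sel(v,300,560,150,560,-10,10); print(n,'table z',np.median(a[m][:,2]))
  for nm,b in dict(g1=(400,490,270,345,33,70),g2=(520,620,240,310,22,60),tray=(450,600,320,450,8,40),rest=(380,500,-20,120,4,14),pan0g=(570,640,-330,-250,22,60)).items():
    a,m=sel(v,*b)
    if m.sum()>15:
      Q=a[m]; r=rect(Q); print(n,nm,m.sum(),'mean',Q.mean(0).round(1),'rect',np.round(r[0],1),np.round(r[1],1),round(r[2],1),'z90',np.percentile(Q[:,2],[10,50,90]).round(1))
im=cv2.cvtColor(w.p,cv2.COLOR_RGB2BGR)[60:220,0:160]
cv2.imwrite('pics/c1.png',cv2.resize(im,None,fx=3.7,fy=3.7,interpolation=cv2.INTER_CUBIC))
E
```

```text
w table z 0.8347735749198664
w g1 483 mean [448.8 302.5  49. ] rect [447.  305.3] [37.1 15.7] 44.1 z90 [37.5 53.  55.3]
w g2 407 mean [571.8 281.2  37.3] rect [571.5 283.9] [15.  36.1] 29.8 z90 [26.9 39.9 41.3]
w tray 3376 mean [522.  371.4  20. ] rect [520.2 374.8] [115.4 116.3] 86.5 z90 [15.7 18.3 28. ]
w rest 4258 mean [438.9  52.    8.5] rect [437.5  51.9] [ 99.6 101.2] 50.0 z90 [7.5 8.5 9.5]
w pan0g 64 mean [ 601.9 -284.4   27.9] rect [ 598.6 -286.7] [24.3 10.6] 30.4 z90 [23.  27.5 32.8]
s table z -0.33523107642527095
s g1 51 mean [449.7 304.2  47. ] rect [447.7 304.7] [35.1 19.3] 35.5 z90 [37.5 47.9 55.2]
s g2 41 mean [575.6 282.8  35.6] rect [574.9 283.5] [15.4 35.5] 32.2 z90 [27.4 37.  42.6]
s tray 403 mean [520.3 373.7  18.7] rect [522.6 370.9] [122.4 114.5] 79.8 z90 [12.2 17.7 27.3]
s rest 368 mean [438.9  50.3   7.9] rect [437.8  50.3] [137.3 115. ] 89.3 z90 [ 4.7  7.7 11.4]
s pan0g 66 mean [ 601.9 -298.7   34.7] rect [ 600.3 -298.9] [35.6 16.2] 62.4 z90 [23.9 36.  42.4]
e table z -0.23042682421846783
e g1 113 mean [442.1 309.8  47.4] rect [443.2 308.5] [36.  17.8] 40.7 z90 [35.4 49.7 55.3]
e g2 78 mean [566.1 288.9  35. ] rect [567.6 287.5] [15.3 37.6] 31.4 z90 [25.3 36.8 40.8]
e tray 905 mean [516.5 375.5  19. ] rect [519.5 370.3] [129. 111.] 76.2 z90 [13.5 17.6 26.9]
e rest 554 mean [432.8  54.6   7.6] rect [440.3  48.4] [118.6 111.6] 3.6 z90 [ 4.9  7.5 10.2]
e pan0g 54 mean [ 593.6 -293.1   34.7] rect [ 595.2 -295. ] [38.2 20.2] 58.2 z90 [27.  34.3 41.5]
```

View pics/c1.png

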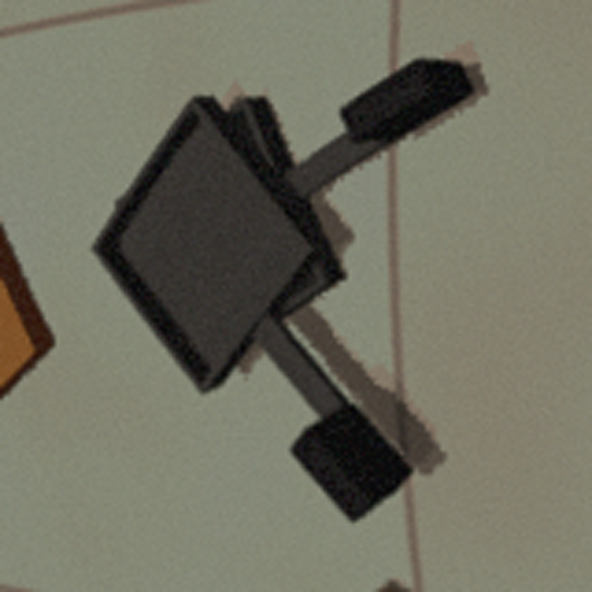

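```bash
python3 -m handwheel '[[[-0.006,0.035,0],0.118],[[-0.006,0.035,0],0.118],[[-0.006,0.035,0],0.118],[[-0.006,0.035,-0.02],0.118],[[-0.007,0.034,-0.04],0.118],[[-0.007,0.034,-0.04],0.117],[[0,0,0],0],[[0,0,0],0]]'
python3 - <<'E'
from h import *
snap('wrist','w2'); st=manip.read_state();print(st['tool_pos'],st['tcp_rot'],st['joint_pos'])
w=V('w2')
for nm,b in dict(g1=(400,490,270,345,48,70),g2=(520,620,240,320,34,60),fold1=(400,490,270,345,33,70)).items():
    a,m=sel(w,*b)
    if m.sum()>15:
      Q=a[m]; r=rect(Q); print(nm,m.sum(),Q.mean(0).round(1),np.round(r[0],1),np.round(r[1],1),round(r[2],1),np.percentile(Q[:,2],[10,50,90]).round(1))
E
```

```text
time_s: 2.7
tool_pos: [448.1, 300.6, 308.3]
tcp_rot: [0.0, 0.927, 0.374, -0.001]
ft_force: [0.9, 0.1, -0.4]
gripper_width: 1.002
[448.7125522  300.25307465 309.35398862] [ 3.47228092e-04  9.27660977e-01  3.73423334e-01 -7.56238126e-05] [ 0.05315806  0.33792564 -0.85136873  1.77018169  0.27628239  1.15865294
 -1.68785849]
g1 745 [448.2 306.8  54.2] [447.6 305.9] [35.9 13.5] 43.4 [53.2 54.3 55.2]
g2 675 [570.8 286.2  40. ] [571.5 285.2] [14.3 36.1] 27.5 [38.9 40.2 41.2]
fold1 817 [449.3 307.8  53. ] [447.5 306. ] [35.9 14. ] 43.8 [49.5 54.2 55.1]
```

View pics/w2.png

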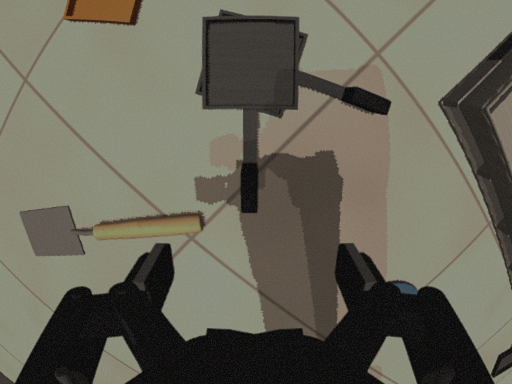

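```bash
python3 -m handwheel '[[[-0.001,0.006,-0.024],0],[[0,0,-0.03],0],[[0,0,-0.03],0],[[0,0,-0.02],0],[[0,0,-0.01],0],[[0,0,0],0],[[0,0,0],0]]' 0.6
python3 -m handwheel '[[[0,0,0],0],[[0,0,0],0],[[0,0,0],0],[[0,0,0],0],[[0,0,0],0],[[0,0,0],0],[[0,0,0],0],[[0,0,0],0]]' 0
```

```text
time_s: 3.45
tool_pos: [447.6, 307.3, 196.6]
tcp_rot: [0.0, 0.928, 0.374, 0.001]
ft_force: [0.1, -0.1, 1.1]
gripper_width: 0.603
time_s: 4.25
tool_pos: [446.9, 307.8, 195.8]
tcp_rot: [0.0, 0.927, 0.374, 0.0]
ft_force: [-1.1, -1.6, 6.8]
gripper_width: 0.151
```

```bash
python3 -m handwheel '[[[0,0,0.02],0],[[0,0,0.03],0],[[0,0,0.04],0],[[0,0,0.04],0],[[0,0,0.03],0],[[0,0,0],0],[[0,0,0],0]]'
python3 - <<'E'
from h import *
snap('wrist','w3'); st=manip.read_state();print(st['tool_pos'],st['gripper_width'])
w=V('w1')
im=cv2.cvtColor(w.p,cv2.COLOR_RGB2BGR)[0:100,130:500]
cv2.imwrite('pics/c2.png',cv2.resize(im,None,fx=2.15,fy=2.15,interpolation=cv2.INTER_CUBIC))
for v in (w,V('scene0'),V('side0')):
  a,m=sel(v,560,820,-220,280,72,90); Q=a[m]; print(m.sum(),Q.mean(0),np.percentile(Q[:,2],[10,50,90]),rect(Q))
  # front edge: min x per y bin
  ys=np.arange(-150,190,20); pts=[]
  for y in ys:
    k=Q[(Q[:,1]>y)&(Q[:,1]<y+20)]
    if len(k)>5: pts.append((y+10,np.percentile(k[:,0],3)))
  pts=np.array(pts)
  if len(pts)>4: c=np.polyfit(pts[:,0],pts[:,1],1); print('front x=%.2f+%.4f y'%(c[1],c[0]),np.abs(np.polyval(c,pts[:,0])-pts[:,1]).max(), np.degrees(np.arctan(-c[0])))
E
```

```text
time_s: 4.95
tool_pos: [446.6, 307.4, 355.0]
tcp_rot: [0.0, 0.927, 0.374, 0.0]
ft_force: [-0.6, -1.4, -2.3]
gripper_width: 0.151
[446.43684954 307.19367811 354.09781867] 0.1579774370310905
14631 [652.37672204 -10.58049056  80.84294211] [79.34799223 80.52314427 82.18132627] ((638.087646484375, 13.60919189453125), (118.70323944091797, 408.9524230957031), 9.940606117248535)
front x=623.25+0.0772 y 0.7323140348055404 -4.4119697440346615
3933 [712.65488496   6.82520045  80.02433977] [76.63559935 79.94706094 83.41448048] ((703.8406982421875, 20.630401611328125), (392.4173278808594, 168.32643127441406), 85.12327575683594)
front x=633.03+0.1293 y 56.09160313889117 -7.369631726152324
3270 [696.00688629  33.66284391  79.64191178] [76.5739864  79.61018728 82.72793196] ((702.2430419921875, 22.639739990234375), (394.3201904296875, 168.6607666015625), 84.9908676147461)
front x=620.57+0.0815 y 1.9474722527517088 -4.661018775452771
```

View pics/c2.png

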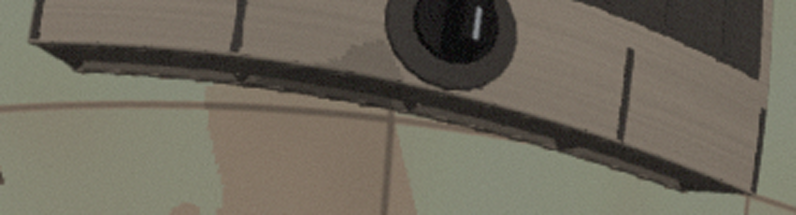

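View pics/w3.png

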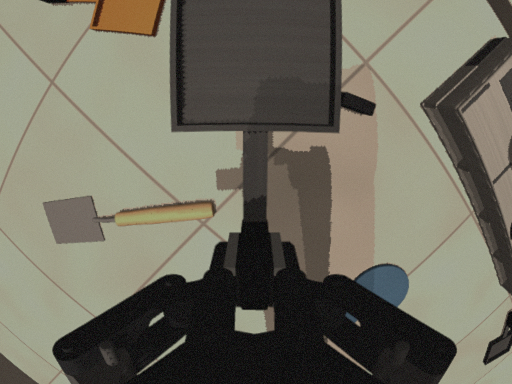

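```bash
python3 - <<'E'
from h import *
w=V('w1')
for n,(u,v) in dict(edgeL=(36,40),m1f=(235,50),m1b=(240,0),m3f=(621,138),m3b=(630,48),edgeR=(755,190),edgeRb=(763,110),knobdisc=(451,35)).items():
  print(n,w.plane(130+u/2.15,v/2.15,80).round(1))
for n,(u,v) in dict(n1=(240,78),n2=(408,108),n3=(562,150)).items():
  print(n,[w.plane(130+u/2.15,v/2.15,z).round(1) for z in(8,34)])
for n in('scene0','side0'):
  v=V(n);a,m=sel(v,600,840,-220,280,98,135); m2=m&(v.p.max(-1)<90); Q=a[m2];print('knob',Q.mean(0),rect(Q), np.percentile(Q[:,2],[50,97]))
  hsv=cv2.cvtColor(v.p,cv2.COLOR_RGB2HSV); a,m=sel(v,600,840,60,200,95,170); m2=m&(hsv[...,1]>150); Q=a[m2]; print('brush',Q.mean(0),rect(Q),Q[:,2].max())
E
```

```text
edgeL [641.6 216.5  80. ]
m1f [635.1 121.8  80. ]
m1b [660.  121.2  80. ]
m3f [619.4 -70.5  80. ]
m3b [668.6 -73.4  80. ]
edgeR [ 611.9 -167.2   80. ]
edgeRb [ 659.7 -169.5   80. ]
knobdisc [653.5  23.2  80. ]
n1 [array([635.6, 122.5,   8. ]), array([630.6, 121.1,  34. ])]
n2 [array([626.6,  26.7,   8. ]), array([622.2,  32.1,  34. ])]
n3 [array([616.7, -71.3,   8. ]), array([613.1, -58.9,  34. ])]
knob [686.21725868  63.87104753 113.72721706] ((687.7169189453125, 72.95768737792969), (138.0023956298828, 37.7040901184082), 62.8751335144043) [114.47077244 127.19717913]
brush [703.23014529 115.36997304 121.79419964] ((697.2651977539062, 118.22149658203125), (56.15386199951172, 54.98043441772461), 69.06694030761719) 151.11138379313908
knob [667.05300461  83.7526294  114.41007715] ((670.8898315429688, 84.21540832519531), (146.21401977539062, 42.884117126464844), 71.88652801513672) [114.3413949  132.90568308]
brush [686.0800864  128.77764984 123.3930645 ] ((689.0941772460938, 125.12734985351562), (58.10322189331055, 53.0339241027832), 52.760337829589844) 151.42684017042006
```

```bash
python3 -m handwheel '[[[0.003,-0.018,0],-0.121],[[0.003,-0.018,0],-0.121],[[0.003,-0.018,0],-0.121],[[0.003,-0.018,-0.02],-0.121],[[0.003,-0.018,-0.03],-0.12],[[0.003,-0.018,-0.04],-0.12],[[0.003,-0.017,-0.03],-0.12],[[0,0,-0.02],0],[[0,0,0],0],[[0,0,0],0]]'
python3 - <<'E'
from h import *
snap('wrist','w4');snap('side','s4'); st=manip.read_state();print(st['tool_pos'],np.degrees(2*np.arctan2(st['tcp_rot'][2],st['tcp_rot'][1])))
w=V('w4'); print(w.C)
for n in('w4','s4'):
  v=V(n);a,m=sel(v,490,640,100,240,5,100);m&=(v.p.max(-1)<100);Q=a[m];print(n,m.sum(),rect(Q),np.percentile(Q[:,2],[5,50,95]))
  A=np.c_[Q[:,:2]-Q[:,:2].mean(0),np.ones(len(Q))];print(np.linalg.lstsq(A,Q[:,2],rcond=None)[0])
E
```

```text
time_s: 6.0
tool_pos: [467.2, 183.0, 214.8]
tcp_rot: [0.0, 0.999, -0.038, -0.001]
ft_force: [0.7, -0.0, -0.7]
gripper_width: 0.155
[467.83375832 183.28134912 216.04910156] -4.316179610617479
[547.53060176 176.6159191  184.36898922]
w4 24228 ((543.7577514648438, 176.34185791015625), (80.30146789550781, 108.55990600585938), 85.54695892333984) [34.63088672 35.95030332 46.7897121 ]
[-7.71943180e-02  5.14149536e-03  3.78267573e+01]
s4 832 ((582.3929443359375, 161.56893920898438), (122.69013977050781, 115.05745697021484), 89.97734832763672) [31.34315614 40.4395214  73.83788761]
[1.99609539e-01 4.74905774e-03 4.49340778e+01]
```

View pics/w4.png

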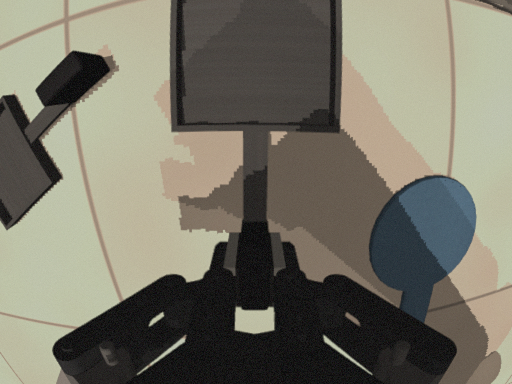

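View pics/s4.png

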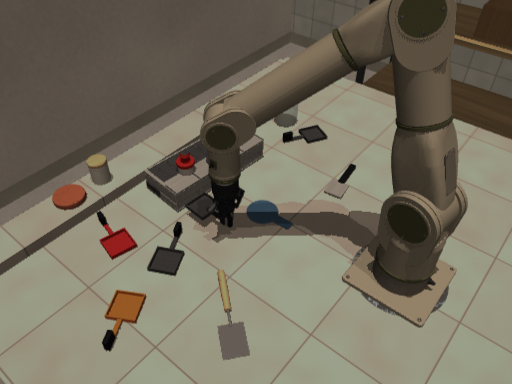

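```bash
python3 - <<'E'
from h import *
v=V('w4');a,m=sel(v,535,600,145,205,25,60);Q=a[m]
A=np.c_[Q[:,:2]-Q[:,:2].mean(0),np.ones(len(Q))];print(np.linalg.lstsq(A,Q[:,2],rcond=None)[0],Q.mean(0))
# tray side edges at z rim
for r in (40,60,80,100,120):
  row=v.p[r].max(-1).astype(int); d=np.where(row[100:420]<75)[0]+100
  print(r,v.plane(172,r,45).round(1),v.plane(341,r,45).round(1))
E
```

```text
[-7.92057926e-03  2.35995647e-03  3.56655495e+01] [565.21758497 175.45140673  35.66554952]
40 [577.3 213.   45. ] [571.5 134.   45. ]
60 [567.5 213.8  45. ] [561.7 134.7  45. ]
80 [557.8 214.7  45. ] [552.  135.3  45. ]
100 [548.3 215.6  45. ] [542.4 135.7  45. ]
120 [538.7 216.8  45. ] [532.7 136.1  45. ]
```

```bash
python3 -m handwheel '[[[0,-0.001,-0.012],-0.003],[[0,0,-0.012],0],[[0.015,-0.0012,0],0],[[0.015,-0.0012,0],0],[[0.015,-0.0012,0],0],[[0.01,-0.0008,0],0],[[0,0,0],0]]'
```

```text
time_s: 6.8
tool_pos: [511.9, 179.1, 184.4]
tcp_rot: [0.004, 0.999, -0.037, -0.016]
ft_force: [-51.5, 1.4, 8.3]
gripper_width: 0.152
```

```bash
python3 - <<'E'
from h import *
snap('wrist','w5');snap('side','s5');print(manip.read_state()['tool_pos'],manip.read_state()['ft_force'])
v=V('s5');im=cv2.cvtColor(v.p,cv2.COLOR_RGB2BGR)[120:260,120:300];cv2.imwrite('pics/c5.png',cv2.resize(im,None,fx=4,fy=4,interpolation=cv2.INTER_CUBIC))
E
```

```text
[511.78497393 179.07296879 184.53616368] [-51.70498437   2.0940771    8.13337078]
```

View pics/w5.png

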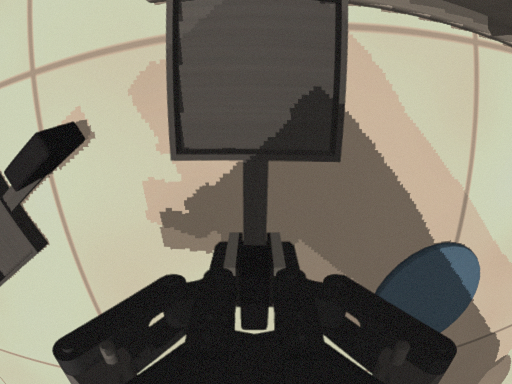

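View pics/c5.png

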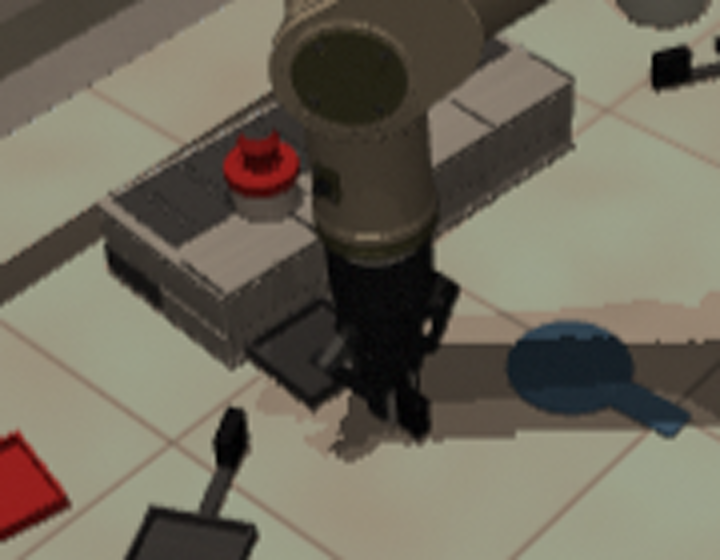

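The pan hit something, with -51 N, and slipped in the jaws. I'll back off, raise and look.

```bash
python3 -m handwheel '[[[-0.015,0.0012,0],0],[[-0.015,0.0012,0.005],0],[[-0.015,0.0012,0.005],0],[[-0.01,0.001,0.005],0],[[0,0,0],0],[[0,0,0],0]]'
python3 - <<'E'
from h import *
snap('wrist','w6');print(manip.read_state()['tool_pos'],manip.read_state()['ft_force'],manip.read_state()['tcp_rot'])
v=V('w6')
a,m=sel(v,480,640,130,220,-5,60);m&=v.p.max(-1)<90
Q=a[m]
for x in range(490,640,10):
  k=(Q[:,0]>x)&(Q[:,0]<x+10)&(abs(Q[:,1]-178)<25)
  if k.sum()>5: print(x,k.sum(),np.median(Q[k,2]).round(1))
E
```

```text
time_s: 7.5
tool_pos: [468.1, 181.6, 206.1]
tcp_rot: [0.0, 0.999, -0.04, 0.0]
ft_force: [0.9, -0.4, -1.0]
gripper_width: 0.151
[468.27727283 181.55856486 206.08696216] [-0.78362657  0.38196527 -1.74415057] [ 2.82383442e-05  9.99200035e-01 -3.99902798e-02  2.59947557e-04]
490 454 38.5
500 476 39.0
510 736 40.1
520 2467 32.6
530 2093 32.7
540 2154 33.2
550 2181 33.7
560 2193 34.2
570 1991 34.7
580 1626 35.2
590 650 35.7
```

View pics/w6.png

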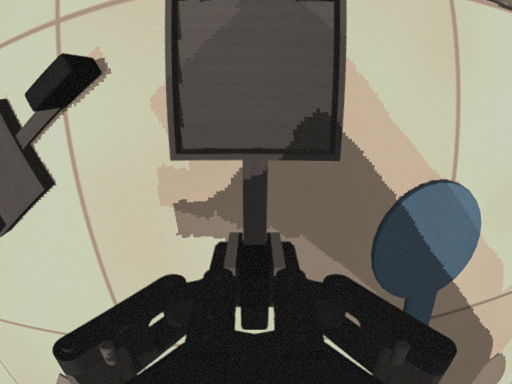

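```bash
python3 -m handwheel '[[[0,0,-0.015],0],[[0,0,-0.008],0],[[0,0,-0.004],0],[[0,0,-0.001],0],[[0,0,0],0]]'
python3 -m handwheel '[[[0,0,0],0],[[0,0,0],0],[[0,0,0],0],[[0,0,0.005],0],[[0,0,0],0],[[0,0,0],0]]' 0.5
python3 - <<'E'
from h import *
snap('wrist','w7');print(manip.read_state()['tool_pos'],manip.read_state()['ft_force'],manip.read_state()['tcp_rot'])
v=V('w7')
a,m=sel(v,480,640,130,220,-5,60);m&=v.p.max(-1)<90
Q=a[m]
for x in range(450,640,10):
  k=(Q[:,0]>x)&(Q[:,0]<x+10)&(abs(Q[:,1]-178)<25)
  if k.sum()>5: print(x,k.sum(),np.median(Q[k,2]).round(1))
print(v.plane(257,158,14),v.plane(256,158,7))
E
```

```text
time_s: 8.05
tool_pos: [467.5, 181.8, 178.1]
tcp_rot: [0.001, 0.999, -0.04, -0.001]
ft_force: [-3.2, -0.4, 6.2]
gripper_width: 0.155
time_s: 8.65
tool_pos: [467.8, 181.8, 183.4]
tcp_rot: [-0.0, 0.999, -0.04, 0.0]
ft_force: [-0.1, 0.0, -0.8]
gripper_width: 0.497
[467.72923832 181.75663051 183.31359788] [ 0.28233293 -0.07449559  0.0238679 ] [ 4.64059596e-05  9.99208158e-01 -3.97873804e-02  1.40090073e-04]
480 479 11.7
490 448 11.5
500 472 11.5
510 785 12.2
520 2247 3.9
530 1934 3.6
540 1973 3.6
550 1975 3.5
560 1966 3.5
570 1901 3.6
580 1759 3.5
590 1359 3.9
[517.60951996 176.26885695  14.        ] [516.11353166 176.82907812   7.        ]
```

View pics/w7.png

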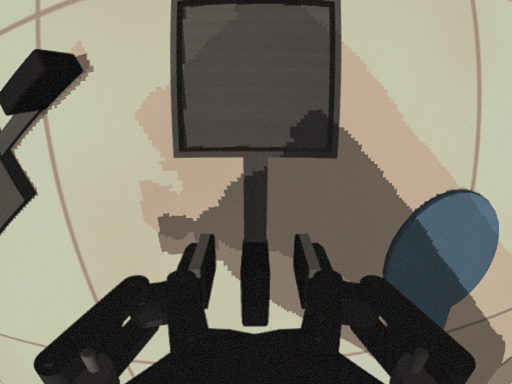

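```bash
python3 -m handwheel '[[[-0.0145,0.0012,-0.003],0],[[0,0,0],0],[[0,0,0],0]]' 0.5
python3 -m handwheel '[[[0,0,0],0],[[0,0,0],0],[[0,0,0],0],[[0,0,0],0],[[0,0,0],0]]' 0
python3 -m handwheel '[[[0,0,0.007],0],[[0,0,0.007],0],[[0,0,0],0],[[0,0,0],0]]'
python3 - <<'E'
from h import *
snap('wrist','w8');print(manip.read_state()['tool_pos'],manip.read_state()['ft_force'],manip.read_state()['tcp_rot'])
v=V('w8')
a,m=sel(v,480,640,130,220,-5,60);m&=v.p.max(-1)<90
Q=a[m]
for x in range(450,640,10):
  k=(Q[:,0]>x)&(Q[:,0]<x+10)&(abs(Q[:,1]-178)<25)
  if k.sum()>5: print(x,k.sum(),np.median(Q[k,2]).round(1))
E
```

```text
time_s: 9.0
tool_pos: [453.4, 182.9, 180.3]
tcp_rot: [0.0, 0.999, -0.04, 0.0]
ft_force: [0.7, -0.6, 0.9]
gripper_width: 0.498
time_s: 9.5
tool_pos: [453.5, 182.9, 180.4]
tcp_rot: [-0.0, 0.999, -0.04, 0.0]
ft_force: [1.8, -0.3, 1.0]
gripper_width: 0.152
time_s: 9.9
tool_pos: [453.1, 183.0, 194.4]
tcp_rot: [0.0, 0.999, -0.04, 0.0]
ft_force: [0.7, -0.1, -1.6]
gripper_width: 0.153
[453.05995818 182.92668615 194.16421501] [-0.17771255  0.05669797 -1.38452472] [ 1.28751081e-04  9.99209591e-01 -3.97514061e-02 -4.14584328e-05]
480 470 25.4
490 501 25.3
500 509 25.4
510 910 26.2
520 2199 17.5
530 2045 17.3
540 2043 17.2
550 2021 17.3
560 1971 17.2
570 1906 17.2
580 428 17.1
```

View pics/w8.png

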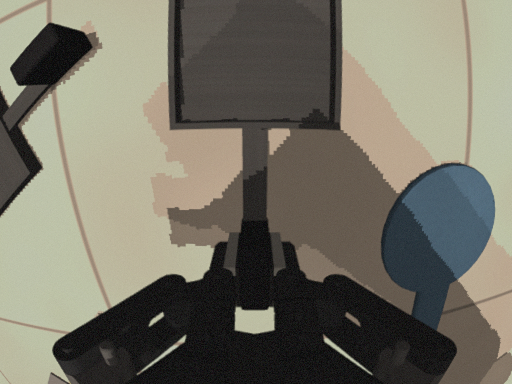

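```bash
python3 -m handwheel '[[[0.012,-0.00095,0],0],[[0.012,-0.00095,0],0],[[0.012,-0.00095,0],0],[[0.007,-0.0006,0],0],[[0.005,-0.0004,0],0],[[0,0,0],0]]'
```

```text
time_s: 10.55
tool_pos: [501.7, 179.0, 194.0]
tcp_rot: [-0.0, 0.999, -0.04, -0.0]
ft_force: [0.4, -0.2, -2.0]
gripper_width: 0.154
```

```bash
python3 -m handwheel '[[[0.008,-0.0006,0],0],[[0.008,-0.0006,0],0],[[0.008,-0.0006,0],0],[[0,0,0],0]]'
```

```text
time_s: 10.95
tool_pos: [526.3, 177.0, 194.3]
tcp_rot: [-0.0, 0.999, -0.04, 0.0]
ft_force: [0.1, -0.9, -1.7]
gripper_width: 0.156
```

```bash
python3 - <<'E'
from h import *
snap('wrist','w9');print(manip.read_state()['tool_pos'],manip.read_state()['ft_force'])
E
```

```text
[525.66752108 177.23727534 194.15716497] [-0.45230003  0.24579275 -2.0395031 ]
```

View pics/w9.png

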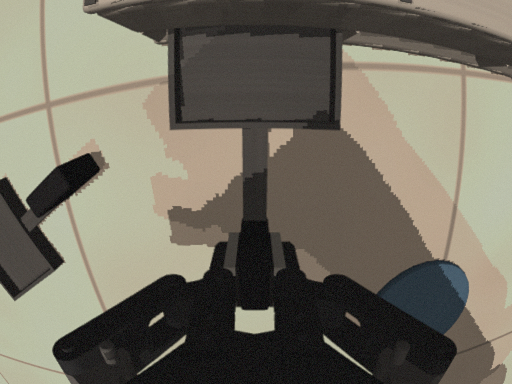

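```bash
python3 -m handwheel '[[[0.01,-0.0008,-0.002],0],[[0.01,-0.0008,-0.002],0],[[0.01,-0.0008,0],0],[[0.01,-0.0008,0],0],[[0,0,0],0]]'
```

```text
time_s: 11.5
tool_pos: [566.6, 173.7, 190.2]
tcp_rot: [-0.0, 0.999, -0.04, 0.0]
ft_force: [-0.0, -0.1, -1.2]
gripper_width: 0.157
```

```bash
python3 -m handwheel '[[[0.004,-0.0003,-0.001],0],[[0.004,-0.0003,0],0],[[0.002,-0.0002,0],0],[[0,0,0],0]]'
```

```text
time_s: 11.9
tool_pos: [575.3, 173.3, 189.2]
tcp_rot: [0.0, 0.999, -0.04, 0.0]
ft_force: [0.2, 0.1, -1.5]
gripper_width: 0.15
```

```bash
python3 -m handwheel '[[[0.002,-0.0002,-0.001],0],[[0.002,-0.0002,0],0],[[0,0,0],0]]'; python3 -m handwheel '[[[0.002,-0.0002,0],0],[[0.002,-0.0002,0],0],[[0,0,0],0]]'
```

```text
time_s: 12.2
tool_pos: [577.6, 173.7, 188.3]
tcp_rot: [0.001, 0.999, -0.039, -0.002]
ft_force: [-13.2, -1.7, 11.0]
gripper_width: 0.157
time_s: 12.5
tool_pos: [578.9, 174.0, 188.1]
tcp_rot: [0.002, 0.999, -0.039, -0.006]
ft_force: [-32.5, -4.6, 25.5]
gripper_width: 0.153
```

```bash
python3 -m handwheel '[[[0,0,0],0],[[0,0,0],0],[[0,0,0],0],[[0,0,0],0]]' 0.45; python3 -m handwheel '[[[0,0,0.04],0],[[0,0,0.05],0],[[-0.02,0,0.05],0],[[-0.04,0,0.03],0],[[-0.03,0,0],0],[[0,0,0],0]]'
python3 - <<'E'
from h import *
snap('wrist','w10');print(manip.read_state()['tool_pos'],manip.read_state()['ft_force'])
v=V('w10')
for nm,b in dict(g=(540,620,150,200,40,60),g2=(530,620,240,330,30,60)).items():
  a,m=sel(v,*b);Q=a[m]
  if len(Q): print(nm,len(Q),rect(Q),np.percentile(Q[:,2],[10,50,90]))
E
```

```text
time_s: 12.9
tool_pos: [583.5, 172.4, 188.3]
tcp_rot: [-0.0, 0.999, -0.04, 0.0]
ft_force: [-0.5, -0.5, -0.1]
gripper_width: 0.453
time_s: 13.5
tool_pos: [491.9, 173.5, 356.0]
tcp_rot: [0.001, 0.999, -0.039, 0.001]
ft_force: [0.5, 0.2, 0.1]
gripper_width: 0.449
[493.54483458 172.75341678 355.49298333] [ 0.5277856  -0.80583458  0.15903966]
g 600 ((576.4701538085938, 173.63262939453125), (13.98774528503418, 34.8754768371582), 85.55450439453125) [47.23883118 48.43436711 49.45239929]
g2 517 ((572.2128295898438, 284.3484802246094), (14.701688766479492, 36.157928466796875), 28.342166900634766) [35.69149703 40.34488335 41.4996211 ]
```

View pics/w10.png

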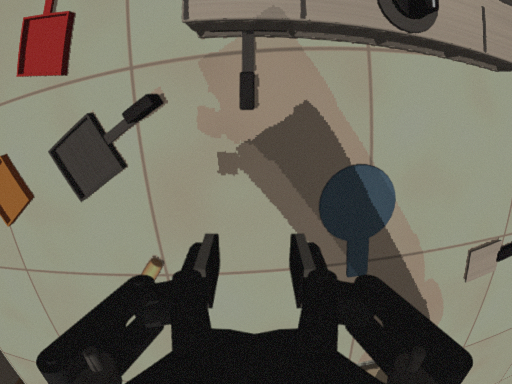

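Pan3 is home: its grip is at (247,90) in the picture and measures 576.5,173.6 with its top at 48.4. Pan1 is next.

```bash
python3 -m handwheel '[[[0.006,0.009,0],0.143],[[0.006,0.009,0],0.143],[[0.006,0.009,0],0.143],[[0.006,0.009,0],0.143],[[0.006,0.009,0],0.143],[[0.006,0.009,0],0.143],[[0.006,0.009,0],0.143],[[0.006,0.009,0],0.143],[[0.006,0.009,0],0.143],[[0.006,0.009,0],0.143],[[0.006,0.009,0],0.143],[[0.006,0.009,0],0.143]]' 0.6
python3 -m handwheel '[[[0.002,0.001,-0.02],0.143],[[0.002,0.001,-0.02],0.143],[[0.002,0.001,-0.02],0.143],[[0,0,0],0],[[0,0,0],0]]'
python3 - <<'E'
from h import *
snap('wrist','w11');s=manip.read_state();print(s['tool_pos'],np.degrees(2*np.arctan2(s['tcp_rot'][2],s['tcp_rot'][1])),s['joint_pos'][6])
v=V('w11')
a,m=sel(v,530,620,240,330,34,60);Q=a[m];print(len(Q),rect(Q),np.percentile(Q[:,2],[10,50,90]))
E
```

```text
time_s: 14.75
tool_pos: [567.9, 280.4, 353.8]
tcp_rot: [-0.0, 0.682, 0.731, -0.0]
ft_force: [0.6, 0.5, 1.0]
gripper_width: 0.6
time_s: 15.25
tool_pos: [573.1, 283.3, 294.4]
tcp_rot: [-0.001, 0.515, 0.857, -0.0]
ft_force: [-0.1, 0.4, 0.2]
gripper_width: 0.6
[573.09063344 283.60734444 295.23245839] 118.08979774933236 -0.3928169069758707
763 ((571.6181030273438, 285.40374755859375), (13.986577987670898, 35.84262466430664), 28.425857543945312) [38.97684875 40.14192271 41.07012007]
```

View pics/w11.png

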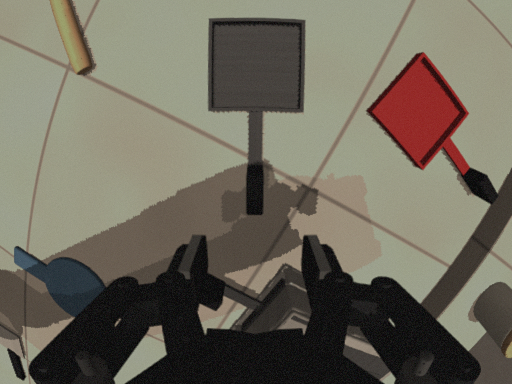

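```bash
python3 -m handwheel '[[[-0.0015,0.002,-0.025],0.005],[[0,0,-0.035],0],[[0,0,-0.03],0],[[0,0,-0.015],0],[[0,0,-0.01],0],[[0,0,0],0],[[0,0,0],0]]'
python3 -m handwheel '[[[0,0,0],0],[[0,0,0],0],[[0,0,0],0],[[0,0,0],0],[[0,0,0],0],[[0,0,0],0]]' 0
python3 -m handwheel '[[[0,0,0.02],0],[[0,0,0.04],0],[[0,0,0.04],0],[[0,0,0.02],0],[[0,0,0],0]]'
```

```text
time_s: 16.0
tool_pos: [571.6, 286.0, 181.1]
tcp_rot: [0.0, 0.511, 0.86, 0.001]
ft_force: [-0.5, 0.7, 0.4]
gripper_width: 0.601
time_s: 16.6
tool_pos: [571.5, 285.6, 180.2]
tcp_rot: [0.0, 0.51, 0.86, 0.0]
ft_force: [0.3, 0.3, 6.1]
gripper_width: 0.156
time_s: 17.1
tool_pos: [571.3, 286.3, 303.7]
tcp_rot: [0.001, 0.51, 0.86, 0.002]
ft_force: [1.3, -0.6, -2.7]
gripper_width: 0.156
```

```bash
python3 -m handwheel '[[[-0.033,-0.014,0],-0.143],[[-0.033,-0.014,0],-0.143],[[-0.033,-0.014,0],-0.143],[[-0.033,-0.014,0],-0.143],[[0,-0.024,0],-0.143],[[0,-0.024,0],-0.143],[[0,-0.024,0],-0.143],[[0,-0.024,0],-0.143],[[0,-0.024,0],-0.143],[[0,-0.024,0],-0.143],[[0,-0.024,0],-0.143],[[0,-0.024,0],-0.143]]'
python3 -m handwheel '[[[0,-0.016,-0.03],-0.143],[[0,-0.016,-0.03],-0.143],[[0,-0.016,-0.03],-0.143],[[0,0,0],0],[[0,0,0],0]]'
python3 - <<'E'
from h import *
snap('wrist','w12');s=manip.read_state();print(s['tool_pos'],np.degrees(2*np.arctan2(s['tcp_rot'][2],s['tcp_rot'][1])),s['joint_pos'][6])
v=V('w12')
a,m=sel(v,480,640,-100,100,15,60);m&=v.p.max(-1)<90
Q=a[m]
for x in range(470,640,10):
  k=(Q[:,0]>x)&(Q[:,0]<x+10)&(abs(Q[:,1]+15)<25)
  if k.sum()>5: print(x,k.sum(),np.median(Q[k,2]).round(1))
E
```

```text
time_s: 18.3
tool_pos: [438.2, 36.5, 298.8]
tcp_rot: [-0.0, 0.985, 0.173, -0.001]
ft_force: [0.8, 0.1, -1.9]
gripper_width: 0.155
time_s: 18.8
tool_pos: [438.5, -10.2, 209.1]
tcp_rot: [-0.0, 0.999, -0.036, -0.001]
ft_force: [1.0, 1.0, -1.5]
gripper_width: 0.154
[439.10093418  -9.76225156 210.00204667] -4.085888616342306 -1.8722857060462244
480 498 39.5
490 514 39.5
500 1992 31.9
510 2026 31.1
520 2031 31.0
530 2015 30.9
540 1964 30.7
550 1896 30.6
560 1369 30.4
```

View pics/w12.png

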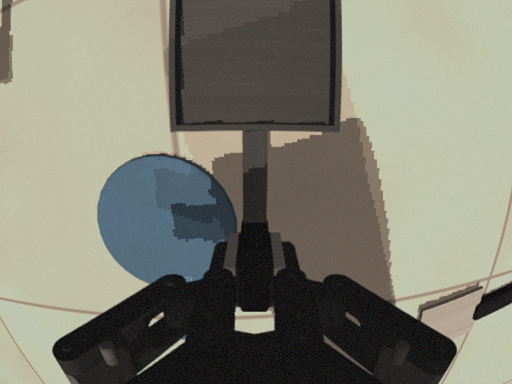

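```bash
python3 -m handwheel '[[[0,0.0015,-0.013],-0.007],[[0.012,-0.00095,0],0],[[0.012,-0.00095,0],0],[[0.01,-0.0008,0],0],[[0.007,-0.0006,0],0],[[0.005,-0.0004,0],0],[[0,0,0],0]]'
```

```text
time_s: 19.55
tool_pos: [485.7, -12.7, 196.7]
tcp_rot: [-0.0, 0.999, -0.041, 0.0]
ft_force: [-0.3, 0.7, -3.0]
gripper_width: 0.156
```

```bash
python3 - <<'E'
from h import *
snap('wrist','w13');s=manip.read_state();print(s['tool_pos'],s['ft_force'],np.degrees(2*np.arctan2(s['tcp_rot'][2],s['tcp_rot'][1])))
E
```

```text
[485.20578976 -12.58987689 196.5964829 ] [-0.33977497  0.79747985 -2.4318776 ] -4.663690428751067
```

View pics/w13.png

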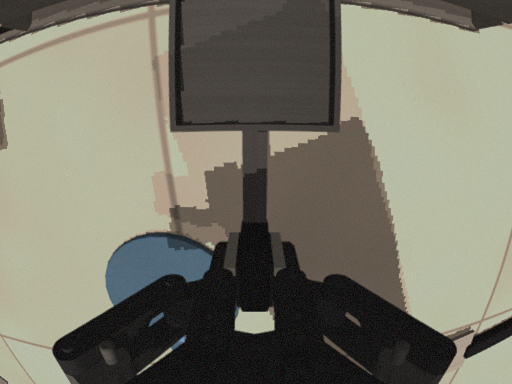

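```bash
python3 -m handwheel '[[[0.008,-0.0006,0],0],[[0.008,-0.0006,0],0],[[0.008,-0.0006,0],0],[[0,0,0],0]]'; python3 -m handwheel '[[[0.01,-0.0008,-0.002],0],[[0.01,-0.0008,-0.002],0],[[0.01,-0.0008,-0.002],0],[[0.008,-0.0006,0],0],[[0,0,0],0]]'
```

```text
time_s: 20.0
tool_pos: [510.2, -14.6, 196.7]
tcp_rot: [-0.0, 0.999, -0.041, 0.0]
ft_force: [-0.3, -1.1, -2.2]
gripper_width: 0.157
time_s: 20.5
tool_pos: [548.2, -17.5, 190.6]
tcp_rot: [-0.0, 0.999, -0.041, 0.0]
ft_force: [-0.5, 0.7, -2.1]
gripper_width: 0.153
```

```bash
python3 -m handwheel '[[[0.004,-0.0003,-0.001],0],[[0.004,-0.0003,-0.001],0],[[0.003,-0.0002,0],0],[[0,0,0],0]]';python3 -m handwheel '[[[0.002,-0.0002,0],0],[[0.001,-0.0001,0],0],[[0,0,0],0]]'
```

```text
time_s: 20.9
tool_pos: [558.8, -18.2, 189.1]
tcp_rot: [0.0, 0.999, -0.041, 0.001]
ft_force: [0.1, -1.1, 1.1]
gripper_width: 0.153
time_s: 21.2
tool_pos: [561.2, -18.5, 188.8]
tcp_rot: [0.0, 0.999, -0.041, 0.0]
ft_force: [-2.4, 0.2, 3.6]
gripper_width: 0.149
```

```bash
python3 -m handwheel '[[[0.002,-0.0002,0],0],[[0,0,0],0]]'
```

```text
time_s: 21.4
tool_pos: [562.5, -18.6, 188.6]
tcp_rot: [0.0, 0.999, -0.041, -0.001]
ft_force: [-8.3, 0.4, 8.8]
gripper_width: 0.156
```

```bash
python3 -m handwheel '[[[0.002,-0.0002,0],0],[[0,0,0],0]]';python3 -m handwheel '[[[0.002,-0.0002,0],0],[[0,0,0],0]]'
```

```text
time_s: 21.6
tool_pos: [563.2, -18.5, 188.3]
tcp_rot: [0.001, 0.999, -0.041, -0.003]
ft_force: [-18.9, 0.8, 18.5]
gripper_width: 0.156
time_s: 21.8
tool_pos: [564.0, -18.5, 188.0]
tcp_rot: [0.001, 0.999, -0.041, -0.005]
ft_force: [-27.6, 2.0, 25.7]
gripper_width: 0.155
```

```bash
python3 -m handwheel '[[[0,0,0],0],[[0,0,0],0],[[0,0,0],0],[[0,0,0],0]]' 0.45; python3 -m handwheel '[[[0,0,0.04],0],[[0,0,0.05],0],[[-0.02,-0.01,0.05],0],[[-0.04,-0.04,0.03],0],[[-0.03,-0.04,0],0],[[0,0,0],0]]'
python3 - <<'E'
from h import *
snap('wrist','w14');s=manip.read_state();print(s['tool_pos'])
v=V('w14')
for nm,b in dict(g=(530,610,-40,10,40,60),p0=(560,640,-340,-250,32,60)).items():
  a,m=sel(v,*b);Q=a[m]
  if len(Q)>5: print(nm,len(Q),rect(Q),np.percentile(Q[:,2],[10,50,90]))
E
```

```text
time_s: 22.2
tool_pos: [567.3, -19.3, 188.5]
tcp_rot: [0.0, 0.999, -0.041, 0.0]
ft_force: [-0.2, -0.3, -0.0]
gripper_width: 0.448
time_s: 22.8
tool_pos: [484.9, -105.1, 348.3]
tcp_rot: [0.002, 0.999, -0.045, -0.0]
ft_force: [0.6, 0.3, 0.7]
gripper_width: 0.451
[ 486.21990551 -102.61877513  348.12540993]
g 592 ((560.4624633789062, -19.284908294677734), (14.302409172058105, 36.47572708129883), 85.54966735839844) [45.07726778 48.29118101 49.26799979]
p0 445 ((598.1610717773438, -297.7637023925781), (35.831321716308594, 14.394485473632812), 60.46365737915039) [34.7532697  39.99209137 41.06604446]
```

View pics/w14.png

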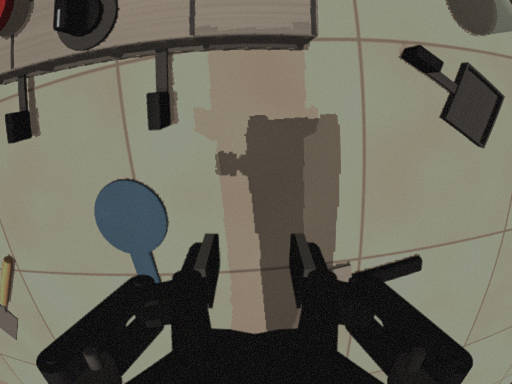

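```bash
python3 -m handwheel '[[[0.014,-0.0244,0],0.1425],[[0.014,-0.0244,0],0.1425],[[0.014,-0.0244,0],0.1425],[[0.014,-0.0244,0],0.1425],[[0.014,-0.0244,0],0.1425],[[0.014,-0.0244,-0.01],0.1425],[[0.014,-0.0244,-0.02],0.1425],[[0.014,-0.0244,-0.02],0.1425],[[0,0,0],0],[[0,0,0],0]]' 0.6
python3 - <<'E'
from h import *
snap('wrist','w15');s=manip.read_state();print(s['tool_pos'],np.degrees(2*np.arctan2(s['tcp_rot'][2],s['tcp_rot'][1])),s['joint_pos'][6])
v=V('w15')
a,m=sel(v,560,640,-340,-250,34,60);Q=a[m];print(len(Q),rect(Q),np.percentile(Q[:,2],[10,50,90]))
E
```

```text
time_s: 23.85
tool_pos: [600.1, -294.2, 296.5]
tcp_rot: [-0.001, 0.863, 0.504, 0.0]
ft_force: [0.6, 1.6, 0.5]
gripper_width: 0.602
[ 600.22554661 -293.41260326  297.66124031] 60.63177127986404 -0.3637833184519966
714 ((598.9462280273438, -298.0796813964844), (35.26761245727539, 13.35197925567627), 60.32264709472656) [39.25176129 40.23549417 41.17289165]
```

View pics/w15.png

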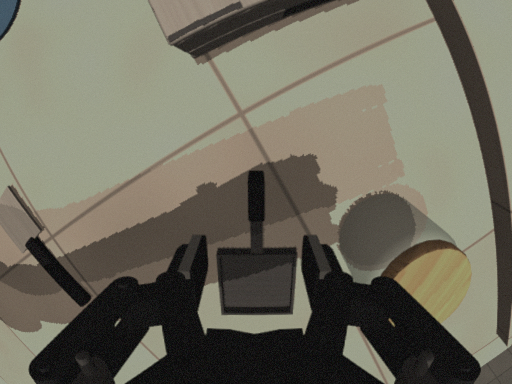

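```bash
python3 -m handwheel '[[[-0.0013,-0.0045,-0.025],-0.004],[[0,0,-0.035],0],[[0,0,-0.03],0],[[0,0,-0.015],0],[[0,0,-0.011],0],[[0,0,0],0],[[0,0,0],0]]'
python3 -m handwheel '[[[0,0,0],0],[[0,0,0],0],[[0,0,0],0],[[0,0,0],0],[[0,0,0],0],[[0,0,0],0]]' 0
python3 -m handwheel '[[[0,0,0.02],0],[[0,0,0.04],0],[[0,0,0.04],0],[[0,0,0.04],0],[[0,0,0],0]]'
```

```text
time_s: 24.6
tool_pos: [599.0, -299.1, 183.2]
tcp_rot: [0.001, 0.864, 0.503, 0.001]
ft_force: [0.3, 0.4, -0.0]
gripper_width: 0.603
time_s: 25.2
tool_pos: [598.6, -299.3, 182.4]
tcp_rot: [0.001, 0.864, 0.503, 0.0]
ft_force: [0.3, -0.5, 5.0]
gripper_width: 0.154
time_s: 25.7
tool_pos: [599.6, -299.2, 327.6]
tcp_rot: [0.003, 0.864, 0.503, 0.002]
ft_force: [1.0, 0.3, -2.0]
gripper_width: 0.158
```

```bash
python3 -m handwheel '[[[-0.034,0,0],0.1435],[[-0.034,0,0],0.1435],[[-0.034,0,0],0.1435],[[-0.034,0,0],0.1435],[[-0.034,0.005,0],0.1435],[[0,0.021,0],0.1435],[[0,0.021,0],0.1435],[[0,0.021,0],0.1435],[[0,0.021,0],0.1435],[[0,0.021,0],0.1435],[[0,0.021,0],0.1435],[[0,0.021,0],0.1435]]'
python3 -m handwheel '[[[0,0.021,-0.03],0.1435],[[0,0.021,-0.04],0.1435],[[0,0,-0.03],0],[[0,0,0],0],[[0,0,0],0]]'
python3 - <<'E'
from h import *
snap('wrist','w16');snap('side','s16');snap('scene','c16');s=manip.read_state();print(s['tool_pos'],np.degrees(2*np.arctan2(s['tcp_rot'][2],s['tcp_rot'][1])),s['joint_pos'][6])
v=V('s16');im=cv2.cvtColor(v.p,cv2.COLOR_RGB2BGR)[80:260,120:360];cv2.imwrite('pics/c16s.png',cv2.resize(im,None,fx=3.2,fy=3.2,interpolation=cv2.INTER_CUBIC))
E
```

```text
time_s: 26.9
tool_pos: [427.7, -146.3, 320.8]
tcp_rot: [-0.001, 0.179, 0.984, 0.0]
ft_force: [0.3, -0.6, -2.6]
gripper_width: 0.155
time_s: 27.4
tool_pos: [428.2, -105.2, 221.9]
tcp_rot: [-0.001, 0.039, 0.999, 0.001]
ft_force: [0.5, 0.2, -2.5]
gripper_width: 0.15
[ 428.95699223 -105.78476405  223.14536807] 175.44682635283797 1.3445989977124875
```

View pics/w16.png

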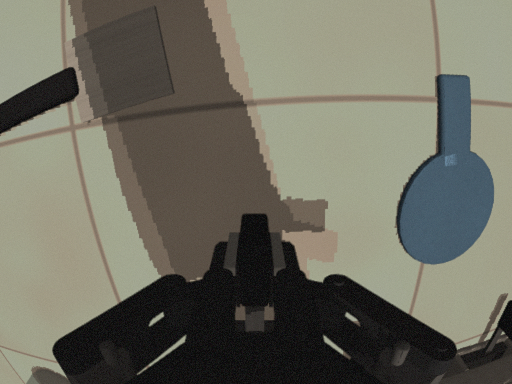

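View pics/c16s.png

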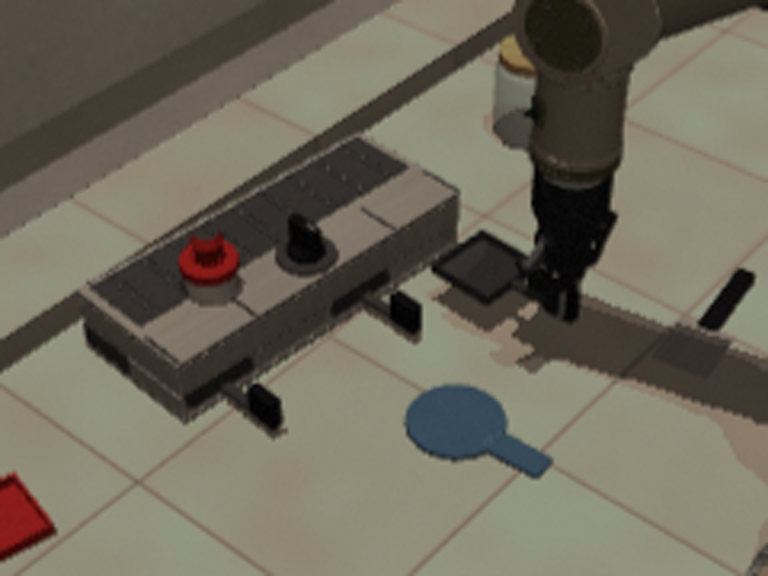

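View pics/c16.png

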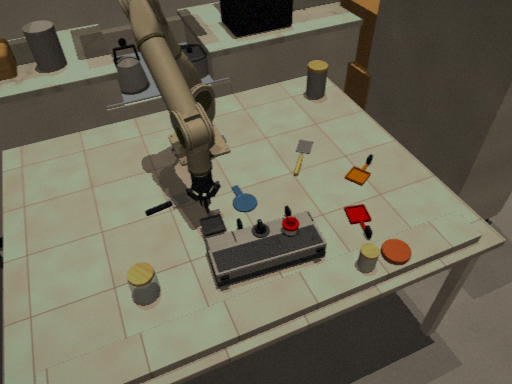

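```bash
python3 - <<'E'
from h import *
for n in('s16','c16'):
  v=V(n);a,m=sel(v,495,590,-160,-70,25,75);Q=a[m]
  print(n,len(Q),rect(Q))
  a,m=sel(v,505,560,-140,-90,25,75);Q=a[m]
  A=np.c_[Q[:,:2]-Q[:,:2].mean(0),np.ones(len(Q))];print(np.linalg.lstsq(A,Q[:,2],rcond=None)[0],Q.mean(0))
E
```

```text
s16 371 ((533.69775390625, -112.4085693359375), (84.63824462890625, 79.01607513427734), 87.84052276611328)
[-6.14990393e-03  2.29339884e-02  4.13900895e+01] [ 533.1918618  -115.45463719   41.39008952]
c16 389 ((536.1159057617188, -114.00108337402344), (80.26850128173828, 85.67967224121094), 85.47923278808594)
[-1.89851708e-02 -1.44310518e-02  4.25339290e+01] [ 531.91530187 -115.59257431   42.53392899]
```

```bash
python3 -m handwheel '[[[0,0.0003,-0.015],0],[[0,0,-0.01],0],[[0.012,-0.00095,0],0],[[0.012,-0.00095,0],0],[[0.01,-0.0008,0],0],[[0.007,-0.0006,0],0],[[0.005,-0.0004,0],0],[[0,0,0],0]]'
```

```text
time_s: 28.35
tool_pos: [475.0, -108.5, 196.8]
tcp_rot: [0.0, 0.039, 0.999, 0.0]
ft_force: [0.3, 0.4, -1.6]
gripper_width: 0.153
```

```bash
python3 -m handwheel '[[[0.008,-0.0006,0],0],[[0.008,-0.0006,0],0],[[0.008,-0.0006,0],0],[[0,0,0],0]]'
```

```text
time_s: 28.75
tool_pos: [499.4, -110.5, 196.9]
tcp_rot: [0.0, 0.039, 0.999, 0.0]
ft_force: [-0.4, 0.8, -2.2]
gripper_width: 0.153
```

```bash
python3 -m handwheel '[[[0.01,-0.0008,-0.001],0],[[0.01,-0.0008,-0.001],0],[[0.01,-0.0008,-0.002],0],[[0.01,-0.0008,-0.001],0],[[0,0,0],0]]';python3 -m handwheel '[[[0.004,-0.0003,-0.001],0],[[0.004,-0.0003,0],0],[[0.002,-0.0002,0],0],[[0,0,0],0]]'
```

```text
time_s: 29.25
tool_pos: [539.7, -113.5, 191.7]
tcp_rot: [0.001, 0.039, 0.999, 0.0]
ft_force: [-0.2, -0.0, -2.0]
gripper_width: 0.156
time_s: 29.65
tool_pos: [548.7, -114.5, 190.9]
tcp_rot: [0.001, 0.039, 0.999, 0.0]
ft_force: [1.8, 0.3, 1.2]
gripper_width: 0.157
```

```bash
python3 -m handwheel '[[[0.002,-0.0002,0],0],[[0.001,-0.0001,0],0],[[0,0,0],0]]';python3 -m handwheel '[[[0.002,-0.0002,0],0],[[0,0,0],0]]'
```

```text
time_s: 29.95
tool_pos: [551.4, -114.8, 190.8]
tcp_rot: [0.0, 0.039, 0.999, 0.0]
ft_force: [-0.7, -0.2, 2.8]
gripper_width: 0.154
time_s: 30.15
tool_pos: [553.5, -115.0, 190.8]
tcp_rot: [0.0, 0.039, 0.999, 0.0]
ft_force: [-1.5, -0.8, 1.9]
gripper_width: 0.15
```

```bash
python3 -m handwheel '[[[0.002,-0.0002,0],0],[[0,0,0],0]]';python3 -m handwheel '[[[0.002,-0.0002,0],0],[[0,0,0],0]]'
```

```text
time_s: 30.35
tool_pos: [554.3, -114.9, 190.6]
tcp_rot: [-0.002, 0.039, 0.999, -0.0]
ft_force: [-14.5, 1.2, 13.9]
gripper_width: 0.154
time_s: 30.55
tool_pos: [555.1, -114.8, 190.4]
tcp_rot: [-0.004, 0.039, 0.999, -0.0]
ft_force: [-23.5, 2.7, 22.2]
gripper_width: 0.154
```

```bash
python3 -m handwheel '[[[0.002,-0.0002,0],0],[[0,0,0],0]]'
```

```text
time_s: 30.75
tool_pos: [556.1, -114.7, 190.1]
tcp_rot: [-0.006, 0.039, 0.999, -0.0]
ft_force: [-30.7, 2.8, 27.3]
gripper_width: 0.155
```

```bash
python3 -m handwheel '[[[0,0,0],0],[[0,0,0],0],[[0,0,0],0],[[0,0,0],0]]' 0.45; python3 -m handwheel '[[[0,0,0.04],0],[[0,0,0.05],0],[[-0.01,0.02,0.05],0],[[0,0.04,0.04],0],[[0,0.05,0.03],0],[[0.0,0.05,0.02],0],[[0.03,0.03,0],0],[[0.03,0.03,0],0],[[0,0,0],0],[[0,0,0],0]]'
python3 - <<'E'
from h import *
for n in('scene','side','wrist'): snap(n,n+'17')
s=manip.read_state();print(s['tool_pos'],s['joint_pos'])
for n in('scene17','side17','wrist17'):
  v=V(n)
  for nm,b in dict(b0=(540,620,150,200,42,60),b2=(530,610,-40,10,42,60),b3=(520,600,-140,-90,42,60)).items():
    a,m=sel(v,*b);m&=v.p.max(-1)<80;Q=a[m]
    if len(Q)>5: print(n,nm,len(Q),rect(Q),np.percentile(Q[:,2],[50,90]))
E
```

```text
time_s: 31.15
tool_pos: [559.5, -115.6, 190.7]
tcp_rot: [0.0, 0.039, 0.999, 0.0]
ft_force: [0.5, -0.3, -0.6]
gripper_width: 0.452
time_s: 32.15
tool_pos: [610.3, 88.7, 405.5]
tcp_rot: [-0.0, 0.038, 0.999, 0.001]
ft_force: [-0.9, -1.4, -0.3]
gripper_width: 0.444
[610.05097896  86.08440146 406.03909019] [ 0.55339929  0.52090813 -1.07338788  1.44305974  0.45714928  1.44564457
  0.97144314]
scene17 b0 22 ((579.8040771484375, 172.646240234375), (11.944784164428711, 36.53989028930664), 77.8215560913086) [45.47485324 50.53180854]
scene17 b2 32 ((562.0106811523438, -19.89240074157715), (13.729297637939453, 39.48331069946289), 81.59573364257812) [47.04070188 50.40927564]
scene17 b3 22 ((553.5838623046875, -116.15337371826172), (10.515761375427246, 35.0278434753418), 85.41276550292969) [47.86557763 50.30097682]
side17 b0 48 ((572.2286376953125, 175.6200714111328), (17.464183807373047, 37.59215545654297), 82.42778778076172) [45.93565998 48.19354336]
side17 b2 38 ((558.21533203125, -16.654216766357422), (15.34276294708252, 35.83365249633789), 89.516845703125) [45.83442762 50.10714534]
side17 b3 39 ((549.2130737304688, -112.89810180664062), (35.65495681762695, 18.300260543823242), 2.9733641147613525) [46.61495159 49.01793734]
wrist17 b0 370 ((576.1790771484375, 172.75831604003906), (13.509082794189453, 35.56372833251953), 86.59992980957031) [48.3931199  49.30106612]
wrist17 b2 376 ((560.3797607421875, -19.307151794433594), (14.379354476928711, 36.205928802490234), 87.31588745117188) [48.06838422 49.30133729]
wrist17 b3 295 ((552.4194946289062, -113.37295532226562), (14.092024803161621, 34.60857391357422), 86.2298355102539) [48.08771333 49.12864251]
```

View pics/wrist17.png

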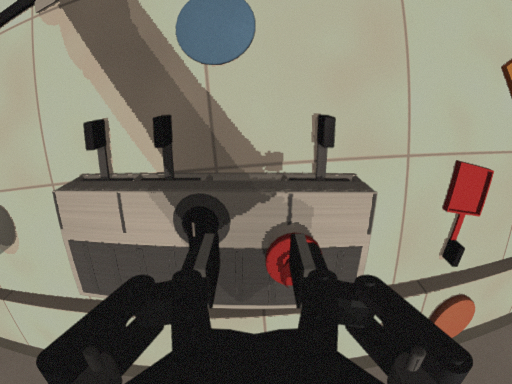

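View pics/side17.png

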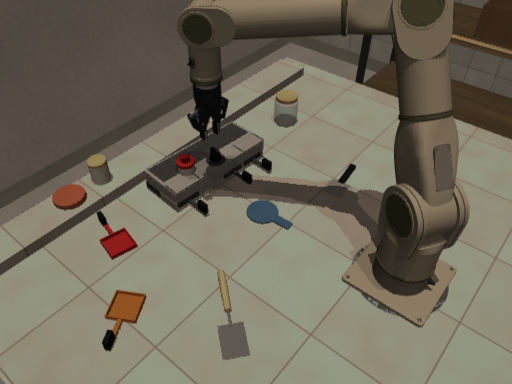

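All three pan grips line up with their tops at 48, and each was pressed against the stop with about 30 N. Next I'll get a clear look at the brush and the knob.

```bash
python3 -m handwheel '[[[0.045,0,0],0],[[0.045,0,0],0],[[0.03,0,0],0],[[0,0,0],0],[[0,0,0],0],[[0,0,0],0]]' 1
python3 - <<'E'
from h import *
snap('wrist','w18');s=manip.read_state();print(s['tool_pos'])
v=V('w18');hsv=cv2.cvtColor(v.p,cv2.COLOR_RGB2HSV)
a,m=sel(v,620,780,50,200,95,170);m&=(hsv[...,1]>140);Q=a[m]
for lo,hi in((112,124),(125,138),(138,148),(148,155)):
  k=(Q[:,2]>lo)&(Q[:,2]<hi)
  if k.sum()>5: print(lo,hi,k.sum(),Q[k].mean(0).round(1),cv2.minEnclosingCircle(Q[k][:,:2].astype(np.float32)),rect(Q[k]))
a,m=sel(v,600,720,-30,70,88,150);m&=(v.p.max(-1)<140);Q=a[m]
for lo,hi in((88,100),(100,112),(112,122),(118,140)):
  k=(Q[:,2]>lo)&(Q[:,2]<hi)
  if k.sum()>5: print('knob',lo,hi,k.sum(),Q[k].mean(0).round(1),rect(Q[k]),Q[k][:,2].max())
E
```

```text
time_s: 32.9
tool_pos: [729.5, 86.7, 406.7]
tcp_rot: [0.0, 0.039, 0.999, -0.0]
ft_force: [-0.2, 0.0, 0.2]
gripper_width: 1.0
[729.42571053  86.74051084 406.86187422]
112 124 2768 [694.7 119.7 119.4] ((695.9542236328125, 120.63272094726562), 29.797351837158203) ((696.115966796875, 120.20182037353516), (58.205162048339844, 58.00883865356445), 41.6906623840332)
138 148 433 [692.5 118.3 144.3] ((696.2876586914062, 120.39979553222656), 17.104816436767578) ((696.4610595703125, 120.62028503417969), (32.84283447265625, 32.92703628540039), 78.78654479980469)
148 155 140 [692.8 119.2 149.3] ((695.8890380859375, 120.68749237060547), 13.648181915283203) ((696.1776123046875, 120.92646789550781), (26.349529266357422, 25.772645950317383), 88.15984344482422)
knob 88 100 559 [657.   31.5  94.1] ((657.1753540039062, 26.50387954711914), (56.68840789794922, 53.108238220214844), 59.21107482910156) 99.93282369495645
knob 100 112 110 [658.2  31.1 106.2] ((657.8341674804688, 31.109661102294922), (1.6616568565368652, 35.93068313598633), 85.83689880371094) 111.89467213721419
knob 112 122 124 [658.   30.4 117.7] ((657.3192138671875, 24.540252685546875), (14.941164016723633, 37.672908782958984), 86.62104034423828) 121.95778317791547
knob 118 140 686 [657.3  25.2 123.8] ((657.4764404296875, 24.48519515991211), (14.882148742675781, 37.35609436035156), 86.32125091552734) 126.6211892553296
```

View pics/w18.png

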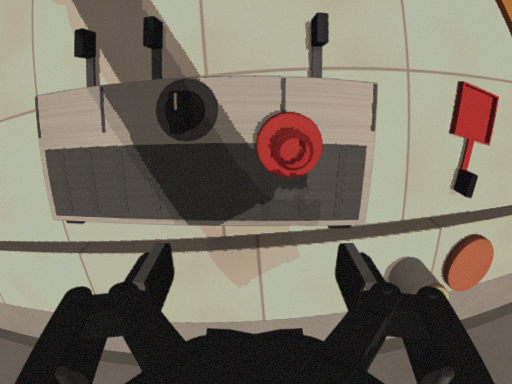

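```bash
python3 -m handwheel '[[[-0.0333,0.0339,0],0],[[0,0,-0.03],0],[[0,0,-0.035],0],[[0,0,-0.025],0],[[0,0,-0.016],0],[[0,0,-0.01],0],[[0,0,0],0],[[0,0,0],0]]' 0.75
python3 - <<'E'
from h import *
snap('wrist','w19');s=manip.read_state();print(s['tool_pos'],s['ft_force'])
E
```

```text
time_s: 33.75
tool_pos: [697.1, 121.4, 291.3]
tcp_rot: [0.001, 0.039, 0.999, 0.0]
ft_force: [0.0, -0.5, 0.4]
gripper_width: 0.751
[697.15258924 121.47549353 291.5321604 ] [ 0.05395613 -0.34627626 -0.2962154 ]
```

View pics/w19.png

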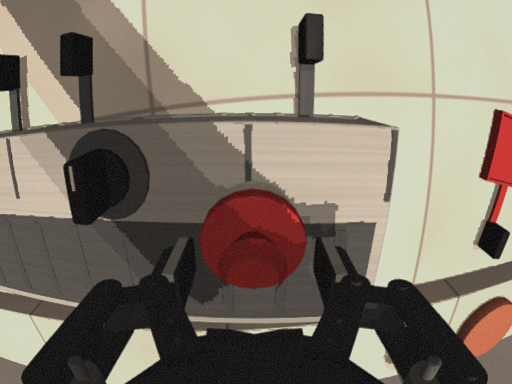

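Centred. I'll close and lift a little.

```bash
python3 -m handwheel '[[[0,0,0],0],[[0,0,0],0],[[0,0,0],0],[[0,0,0],0],[[0,0,0],0],[[0,0,0],0]]' 0
python3 -m handwheel '[[[0,0,0.01],0],[[0,0,0.02],0],[[0,0,0.03],0],[[0,0,0],0],[[0,0,0],0]]'
python3 - <<'E'
from h import *
for n in('scene','side','wrist'): snap(n,n+'20')
s=manip.read_state();print(s['tool_pos'],s['ft_force'])
v=V('side20');im=cv2.cvtColor(v.p,cv2.COLOR_RGB2BGR)[80:220,120:300];cv2.imwrite('pics/c20.png',cv2.resize(im,None,fx=4,fy=4,interpolation=cv2.INTER_CUBIC))
E
```

```text
time_s: 34.4
tool_pos: [697.3, 121.3, 292.3]
tcp_rot: [0.001, 0.039, 0.999, 0.0]
ft_force: [-2.0, -1.9, 9.3]
gripper_width: 0.357
time_s: 34.9
tool_pos: [696.9, 121.5, 350.9]
tcp_rot: [0.001, 0.039, 0.999, 0.0]
ft_force: [0.3, 0.2, -1.5]
gripper_width: 0.353
[696.72119441 121.09728103 348.91984731] [-0.09503409 -0.11401091 -0.31505851]
```

View pics/c20.png

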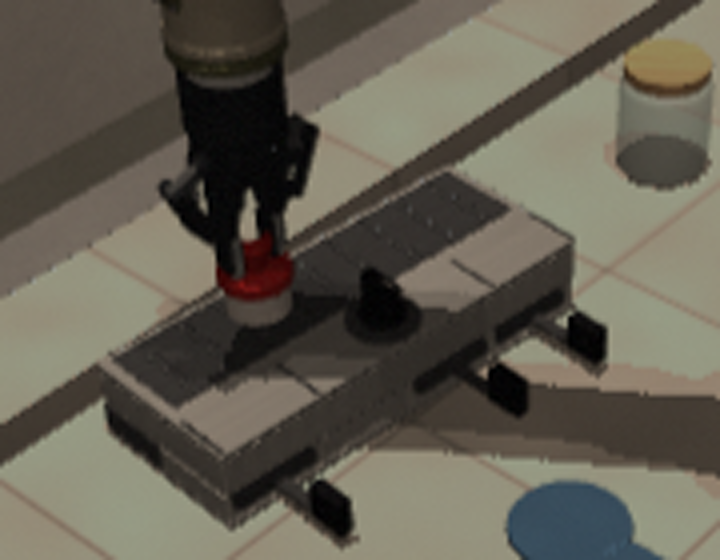

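View pics/wrist20.png

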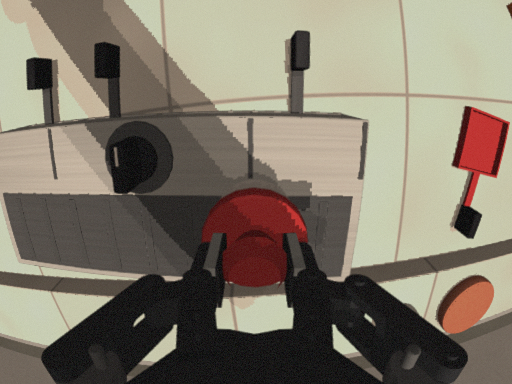

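```bash
python3 -m handwheel '[[[-0.033,-0.0088,0],0],[[-0.033,-0.0088,0],0],[[-0.033,-0.0088,0],0],[[-0.033,-0.0088,0],0],[[-0.033,-0.0088,0],0],[[-0.033,-0.0088,0],0],[[-0.033,-0.0088,0],0],[[-0.028,-0.008,-0.01],0],[[0,0,-0.03],0],[[0,0,0],0],[[0,0,0],0]]'
python3 - <<'E'
from h import *
s=manip.read_state();print(s['tool_pos'],s['ft_force'])
for n in ('w1','w10','w14','wrist17','scene17','side17'):
  v=V(n);hsv=cv2.cvtColor(v.p,cv2.COLOR_RGB2HSV);a,m=sel(v,370,510,-20,130,3,14);m&=(hsv[...,0]>95)&(hsv[...,0]<125)&(hsv[...,1]>80)
  Q=a[m]
  if len(Q)<100: continue
  Q=Q[(Q[:,0]>405)]; 
  print(n,len(Q),cv2.minEnclosingCircle(Q[:,:2].astype(np.float32)),np.median(Q[:,2]),[Q[:,0].max()-50,(Q[:,1].max()+Q[:,1].min())/2])
E
```

```text
time_s: 36.15
tool_pos: [437.9, 52.1, 310.0]
tcp_rot: [-0.001, 0.038, 0.999, 0.001]
ft_force: [1.3, 0.1, -1.1]
gripper_width: 0.349
[437.88934075  52.11061453 310.03613674] [ 1.31472292  0.06629271 -1.12969269]
w1 1947 ((439.34149169921875, 51.83065414428711), 48.32823181152344) 8.501187253111418 [np.float64(437.30648127646367), np.float64(51.45373134061538)]
w10 2303 ((439.6516418457031, 51.59983825683594), 48.724605560302734) 8.51703030363954 [np.float64(437.41962436015166), np.float64(52.08196843521384)]
w14 3071 ((439.1204528808594, 49.87483596801758), 48.57988357543945) 8.747602157015182 [np.float64(437.3941752180891), np.float64(49.966526879189566)]
wrist17 3785 ((438.7353515625, 51.544677734375), 48.52301025390625) 8.618087319017445 [np.float64(437.016052811544), np.float64(51.432395902920774)]
scene17 281 ((443.8336486816406, 49.00446701049805), 48.06223678588867) 7.263831531639391 [np.float64(437.1979726760413), np.float64(48.51297931662945)]
side17 451 ((435.193359375, 53.86353302001953), 49.06568908691406) 7.472344043447903 [np.float64(433.78000371029333), np.float64(53.70495400867382)]
```

```bash
python3 -m handwheel '[[[0,-0.0005,-0.03],0],[[0,0,-0.03],0],[[0,0,-0.016],0],[[0,0,-0.008],0],[[0,0,-0.003],0],[[0,0,0],0],[[0,0,0],0]]'
```

```text
time_s: 36.85
tool_pos: [438.4, 51.5, 223.8]
tcp_rot: [0.001, 0.039, 0.999, 0.0]
ft_force: [0.3, -0.3, -1.3]
gripper_width: 0.356
```

```bash
python3 -m handwheel '[[[0,0,-0.002],0],[[0,0,0],0]]'
```

```text
time_s: 37.05
tool_pos: [438.0, 51.0, 221.3]
tcp_rot: [0.0, 0.039, 0.999, -0.0]
ft_force: [-1.1, -0.9, -1.5]
gripper_width: 0.35
```

```bash
python3 -m handwheel '[[[0,0,-0.0015],0],[[0,0,0],0]]'; python3 -m handwheel '[[[0,0,-0.001],0],[[0,0,0],0]]'
```

```text
time_s: 37.25
tool_pos: [438.1, 51.2, 220.1]
tcp_rot: [0.0, 0.039, 0.999, -0.0]
ft_force: [-4.8, -1.6, 10.9]
gripper_width: 0.356
time_s: 37.45
tool_pos: [438.3, 51.4, 220.1]
tcp_rot: [-0.0, 0.039, 0.999, -0.001]
ft_force: [-11.7, -3.0, 32.3]
gripper_width: 0.353
```

```bash
python3 -m handwheel '[[[0,0,0.0012],0],[[0,0,0],0]]'; python3 -m handwheel '[[[0,0,0],0],[[0,0,0],0],[[0,0,0],0],[[0,0,0],0],[[0,0,0.01],0],[[0,0,0.03],0],[[0,0,0.05],0],[[0,0,0.05],0],[[0,0,0.04],0],[[0,0,0],0]]' 0.8
python3 - <<'E'
from h import *
for n in('scene','side','wrist'): snap(n,n+'21')
s=manip.read_state();print(s['tool_pos'],s['ft_force'])
v=V('wrist21')
hsv=cv2.cvtColor(v.p,cv2.COLOR_RGB2HSV);a,m=sel(v,370,510,-20,130,35,100);m&=hsv[...,1]>140
Q=a[m];
for lo,hi in((40,52),(66,82),(74,90)):
  k=(Q[:,2]>lo)&(Q[:,2]<hi)
  if k.sum()>5:print(lo,k.sum(),np.median(Q[k][:,2]),cv2.minEnclosingCircle(Q[k][:,:2].astype(np.float32)))
E
```

```text
time_s: 37.65
tool_pos: [438.1, 51.2, 220.1]
tcp_rot: [0.0, 0.039, 0.999, -0.0]
ft_force: [-3.8, -0.4, 9.0]
gripper_width: 0.353
time_s: 38.65
tool_pos: [439.1, 53.5, 404.5]
tcp_rot: [0.004, 0.038, 0.999, -0.003]
ft_force: [-0.4, 0.1, -0.5]
gripper_width: 0.803
[437.68859886  51.03923796 399.45870494] [-0.33206214 -0.56478531 -0.1894931 ]
40 1731 47.31716016963253 ((436.08660888671875, 51.16910171508789), 29.379133224487305)
66 335 73.18502610911507 ((436.6609802246094, 51.21277618408203), 16.850662231445312)
74 139 76.10292864807928 ((435.9474792480469, 51.6190071105957), 14.25542163848877)
```

View pics/side21.png

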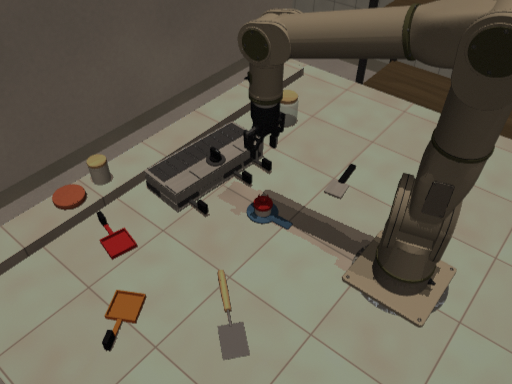

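View pics/wrist21.png

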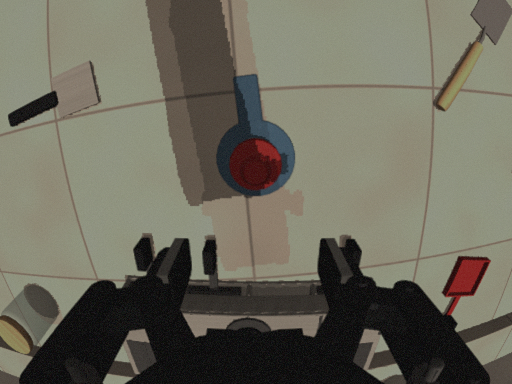

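The brush stands coaxial on the rest. Now the knob.

```bash
python3 -m handwheel '[[[0.037,-0.0044,0],0],[[0.037,-0.0044,0],0],[[0.037,-0.0044,0],0],[[0.037,-0.0044,0],0],[[0.037,-0.0044,0],0],[[0.034,-0.0044,-0.02],0],[[0,0,-0.03],0],[[0,0,0],0],[[0,0,0],0]]' 0.5
python3 - <<'E'
from h import *
snap('wrist','w22');s=manip.read_state();print(s['tool_pos'],s['ft_force'],np.degrees(2*np.arctan2(s['tcp_rot'][2],s['tcp_rot'][1])))
v=V('w22');a,m=sel(v,630,690,-10,60,119,130);m&=v.p.max(-1)<140;Q=a[m]
if len(Q)>5: print(len(Q),rect(Q))
E
```

```text
time_s: 39.7
tool_pos: [620.3, 28.8, 353.3]
tcp_rot: [-0.006, 0.034, 0.999, 0.0]
ft_force: [0.1, 0.2, -0.7]
gripper_width: 0.502
[620.39174092  28.7933269  354.78960957] [-0.47086322  0.47614025  1.03558406] 176.07228235160227
780 ((656.87353515625, 24.454864501953125), (14.190998077392578, 37.58673858642578), 85.13392639160156)
```

View pics/w22.png

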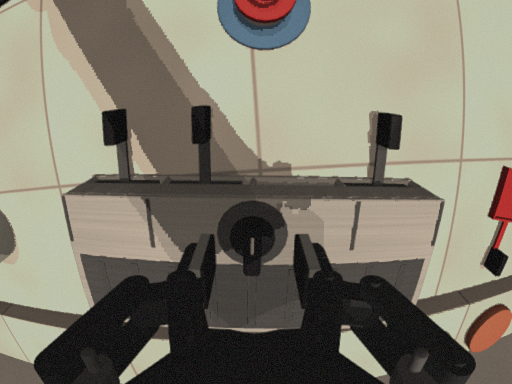

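```bash
python3 -m handwheel '[[[0.02,-0.0022,0],-0.013],[[0.0167,-0.0021,0],0],[[0,0,0],0]]'
python3 -m handwheel '[[[0,0,-0.03],0],[[0,0,-0.025],0],[[0,0,-0.017],0],[[0,0,-0.01],0],[[0,0,0],0],[[0,0,0],0]]'
```

```text
time_s: 40.05
tool_pos: [658.3, 23.3, 356.1]
tcp_rot: [-0.003, 0.042, 0.999, -0.0]
ft_force: [0.1, -0.2, 0.2]
gripper_width: 0.497
time_s: 40.65
tool_pos: [657.6, 23.9, 273.9]
tcp_rot: [-0.003, 0.041, 0.999, -0.0]
ft_force: [-0.1, 0.5, 0.5]
gripper_width: 0.5
```

```bash
python3 -m handwheel '[[[-0.0004,0.0005,-0.002],0],[[0,0,0],0],[[0,0,0],0],[[0,0,0],0],[[0,0,0],0],[[0,0,0],0]]' 0
python3 -m handwheel '[[[0,0,0],-0.1],[[0,0,0],-0.1],[[0,0,0],-0.1],[[0,0,0],-0.1],[[0,0,0],0]]'; python3 -c "
from h import *
s=manip.read_state();print(s['ft_torque'],s['ft_force'],np.degrees(2*np.arctan2(s['tcp_rot'][2],s['tcp_rot'][1])))"
```

```text
time_s: 41.25
tool_pos: [657.1, 24.5, 271.5]
tcp_rot: [-0.003, 0.041, 0.999, -0.0]
ft_force: [-2.0, 0.9, 5.7]
gripper_width: 0.148
time_s: 41.75
tool_pos: [657.2, 24.8, 271.5]
tcp_rot: [-0.003, 0.24, 0.971, 0.001]
ft_force: [-0.7, 2.1, 6.1]
gripper_width: 0.154
[ 0.30166565  0.02001199 -0.03941327] [-0.71243609  2.07832429  6.05186312] 152.2571462308861
```

```bash
python3 -m handwheel '[[[0,0,0],-0.1],[[0,0,0],-0.1],[[0,0,0],-0.1],[[0,0,0],-0.1],[[0,0,0],-0.1],[[0,0,0],-0.1],[[0,0,0],-0.1],[[0,0,0],-0.1],[[0,0,0],-0.1],[[0,0,0],0]]'; python3 -c "
from h import *
s=manip.read_state();print(s['ft_torque'],s['ft_force'],np.degrees(2*np.arctan2(s['tcp_rot'][2],s['tcp_rot'][1])))"
python3 -m handwheel '[[[0,0,0],-0.05],[[0,0,0],-0.03],[[0,0,0],0]]'; python3 -c "
from h import *
s=manip.read_state();print(s['ft_torque'],s['ft_force'],np.degrees(2*np.arctan2(s['tcp_rot'][2],s['tcp_rot'][1])))"
```

```text
time_s: 42.75
tool_pos: [657.5, 24.9, 271.5]
tcp_rot: [-0.002, 0.637, 0.771, 0.003]
ft_force: [4.3, 3.2, 4.0]
gripper_width: 0.151
[ 0.6843304  -0.88775438 -0.00860859] [4.30638184 3.19580822 3.99779269] 100.85726707004393
time_s: 43.05
tool_pos: [657.6, 24.9, 271.5]
tcp_rot: [-0.003, 0.666, 0.746, 0.003]
ft_force: [4.0, 3.3, 4.3]
gripper_width: 0.151
[ 0.67500667 -0.92400052 -0.06061618] [3.97825898 3.33385493 4.30958228] 96.45479683965249
```

```bash
python3 -m handwheel '[[[0,0,0],-0.03],[[0,0,0],0]]'; python3 -c "
from h import *
s=manip.read_state();print(s['ft_torque'],s['ft_force'],np.degrees(2*np.arctan2(s['tcp_rot'][2],s['tcp_rot'][1])))"
```

```text
time_s: 43.25
tool_pos: [657.6, 24.9, 271.5]
tcp_rot: [-0.002, 0.677, 0.736, 0.003]
ft_force: [5.7, 2.9, 4.5]
gripper_width: 0.153
[ 0.6184168  -0.98198219  0.31934602] [5.66708212 2.87361241 4.5095664 ] 94.77632395844789
```

Torque is rising, so it has reached the stop. One more nudge.

```bash
python3 -m handwheel '[[[0,0,0],-0.03],[[0,0,0],0]]'; python3 -c "
from h import *
s=manip.read_state();print(s['ft_torque'],s['ft_force'],np.degrees(2*np.arctan2(s['tcp_rot'][2],s['tcp_rot'][1])))"
python3 -m handwheel '[[[0,0,0],-0.02],[[0,0,0],0]]'; python3 -c "
from h import *
s=manip.read_state();print(s['ft_torque'],s['ft_force'],np.degrees(2*np.arctan2(s['tcp_rot'][2],s['tcp_rot'][1])))"
```

```text
time_s: 43.45
tool_pos: [657.5, 25.0, 271.5]
tcp_rot: [-0.002, 0.688, 0.726, 0.003]
ft_force: [5.2, 2.7, 4.9]
gripper_width: 0.151
[ 0.5215117  -1.01272279  1.33117925] [5.15123288 2.70302484 4.923541  ] 93.11914175080207
time_s: 43.65
tool_pos: [657.5, 25.0, 271.6]
tcp_rot: [-0.002, 0.695, 0.719, 0.003]
ft_force: [4.5, 1.3, 5.5]
gripper_width: 0.156
[ 0.43375639 -1.02448934  1.78901989] [4.52590288 1.32627523 5.48608418] 92.02197339155741
```

```bash
python3 -m handwheel '[[[0,0,0],0],[[0,0,0],0],[[0,0,0],0],[[0,0,0],0],[[0,0,0.02],0],[[0,0,0.04],0],[[0,0,0.04],0],[[0,-0.02,0.03],0],[[0,-0.04,0],0],[[0,-0.04,0],0],[[0,-0.04,0],0],[[0,0,0],0]]' 0.5
python3 - <<'E'
from h import *
for n in('scene','side','wrist'): snap(n,n+'23')
s=manip.read_state();print(s['tool_pos'],s['time_s'])
v=V('wrist23');a,m=sel(v,620,690,-15,65,117,132);m&=v.p.max(-1)<140;Q=a[m];print(len(Q),rect(Q))
E
```

```text
time_s: 44.85
tool_pos: [656.6, -123.7, 399.8]
tcp_rot: [-0.002, 0.701, 0.714, 0.0]
ft_force: [-0.9, -0.4, -0.4]
gripper_width: 0.501
[ 656.89420463 -115.443503    400.50901329] 45.0
688 ((657.6773681640625, 23.510696411132812), (14.125848770141602, 37.21780014038086), 5.135138511657715)
```

View pics/wrist23.png

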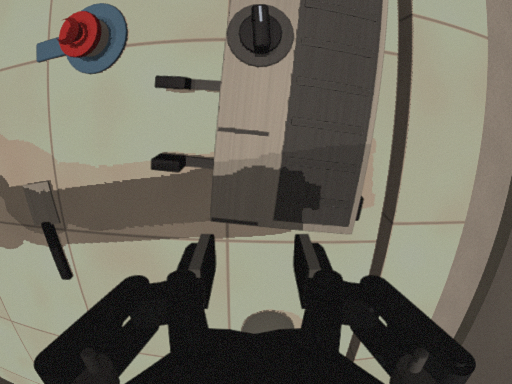

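View pics/side23.png

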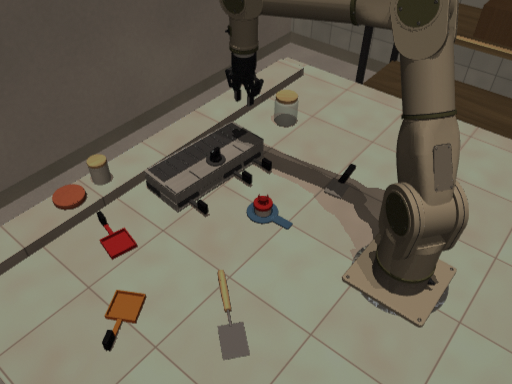

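```bash
python3 - <<'E'
from h import *
for n in('scene17','scene23','side17','side23','wrist23'):
  v=V(n)
  for nm,b in dict(b0=(540,620,150,200,42,60),b2=(530,610,-40,10,42,60),b3=(520,600,-140,-90,42,60)).items():
    a,m=sel(v,*b);m&=v.p.max(-1)<80;Q=a[m]
    if len(Q)>5: print(n,nm,len(Q),np.round(rect(Q)[0],1))
print(manip.hand_in())
E
```

```text
scene17 b0 22 [579.8 172.6]
scene17 b2 32 [562.  -19.9]
scene17 b3 22 [ 553.6 -116.2]
scene23 b0 25 [578.4 172. ]
scene23 b2 27 [564.8 -21.7]
scene23 b3 25 [ 554.4 -116.1]
side17 b0 48 [572.2 175.6]
side17 b2 38 [558.2 -16.7]
side17 b3 39 [ 549.2 -112.9]
side23 b0 45 [575.2 175.4]
side23 b2 37 [557.8 -17.8]
side23 b3 38 [ 548.2 -113.3]
wrist23 b2 375 [561.2 -20.2]
wrist23 b3 366 [ 553.  -113.9]
the job is handed in; nothing more can be done
None
```

The grill is ready to preheat, and I handed the job in at about 45 s on the robot's clock. Three pans were there; pan2 was absent.

- **Pans:** Taken in the order pan3, pan1, pan0, they went into bays 0, 2 and 3. Each was pushed until the stop pushed back with about 30 N. In the last views the handles line up and their tops sit at 48 mm, as expected for pans at home. Those views agree with the earlier ones only to about 3 mm, because the scene and side cameras are coarse.
- **Brush:** It stands upright on the spoon rest, within about 2 mm of the disc's centre.
- **Knob:** I turned it last, clockwise, until the torque rose to 1.8 N m. The bar then measured about 80.4°, or 1.40 rad, which is the end stop.

**One thing went wrong:** pan3's first insertion was too low. The pan hit the front edge of the bay with about 52 N on the wrist and slipped in the gripper. I set it down on the counter, regripped it and inserted it higher, and it then went in cleanly. No other check failed.

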